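# Lay out a dismantled clarinet in playing order

## Robot

A 6-joint arm with a two-finger parallel gripper is mounted at the origin on the work surface. World frame = base frame: x ahead of the robot, y to its left, z up, the work surface at z = 0. Lengths are in m, angles in rad, forces in N, time in s.
With the tool pointing down it reaches from about 0.25 to 0.775 m from the base axis. Payload 4 kg.
Tool frame: the origin (TCP) lies at the centre of the arm's flange, where the gripper is bolted on; the fingertips stand ahead of it and the grasp point (between the pads) lies 180 mm ahead of it (robot.tcp_to_tips is the z of the fingertips in the tool frame, in m); z points along the fingers, y is the direction in which the jaws open and shut (so a half turn about z gives the same grasp; the last joint's range is limited). The gripper opens to 94 mm and grips with 3 to 60 N. Pads are 16 mm wide; open, the fingers measure 119 mm over their backs; the gripper's body (75 mm by 177 mm) begins 78 mm behind the grasp point.
Start: joints at [-1.234, 0.087, 1.371, -0, 1.684, -0.103], TCP at [0.234, -0.498, 0.405] pointing down, gripper open.
Joint ranges: [-3.1, 3.1], [-0.76, 2.03], [0.27, 2.55], [-1.08, 4.22], [0.17, 2.65], [-2.57, 2.57]. Speed limits (rad/s): [2.79, 2.79, 3.14, 3.14, 3.14, 3.14].

## Interface

Orientations are given as [roll, pitch, yaw] about the fixed x, y, z axes, in that order (R = Rz(yaw) Ry(pitch) Rx(roll)).
In Python, from bench import robot gives the robot as it stands.
- The arm moves only by the tool move_arm, never from a script. Its argument "increments" is a list that holds one entry, the list of rows, each a list of 7 numbers: the opening, from 0 (shut) to 1 (fully open), then the shift along the tool's x, y, z as a fraction of full scale, then the turn, a rotation vector about the tool's x, y, z as a fraction of full scale. In form: [[[jaw, dx, dy, dz, rx, ry, rz], ...]]. A call has 1 to 8 rows; each row is the pose to reach, as a shift and turn from the pose commanded when the call began, along the tool's axes at that moment; what a row does not reach only later rows make up. Full scale, the value 1, is 0.1 m for a shift and pi/2 rad for a turn. A row lasts 1/12 s, in which the tool goes at most 41.7 mm and 7.16 degrees, less where a joint would pass 70% of its speed; a pose out of reach is approached as far as the arm can. A call with a number of a shift or a turn outside -1 to 1 is refused whole. A call with a gripper value outside its range is refused whole. The fingers move at their own pace and stop on an object; the grip force is fixed at half the most. Time passes only in rows, so rows that repeat a pose let the fingers close. It gives the time, the measured TCP pose, the force and the opening at its end, in the units of the state.
- robot.get_obs(): the state, without advancing time (a new reading comes with each control period).
- robot.snapshot(name): name is "scene" or "top" or "wrist"; returns (picture, depth): 384x512x3 uint8, red, green, blue; 384x512 float32, m along the optical axis (not along the pixel's ray), 0 where there is no reading.
- robot.camera_params(name): a dict with "mtx" (3x3 intrinsics, pixels), "R" (3x3) and "t" (3): a world point X has camera coordinates R X + t. Camera axes: x right, y down, z forward; pixel columns grow to the right and rows downward; lengths in m; the calibration is good to about 2 mm. A picture is of the moment at which its call begins: read the wrist's pose just before it. camera_params takes no time and is no camera call; for the wrist camera it gives the pose at the moment of the call.
- robot.close_job(): hands the job in, once; it reports no verdict.
The state is a dict: "time": time; "joint_positions": joint angles; "qvel": joint speeds; "joint_torque": joint torques, N m; "tool_pos": TCP position; "ee_rot": TCP orientation; "wrist_force": force on the tool from outside, world axes, zero at the start; "wrist_torque": the same for the moment, N m; "width": finger opening in m.
Only numpy, scipy, OpenCV 4.12 (cv2) and the standard library are available. Lean on these libraries where they do the work, as an engineer would, in place of code of your own. Each camera call takes 0.05 s, during which the arm holds its last target.

## Task

Lay out the parts of the dismantled clarinet in playing order on the three grey felt discs of the pale wooden board, each standing upright in the middle of its disc: the mouthpiece on the end disc beside the cork-topped block, the bell on the disc at the other end, and the barrel between them. Slip the steel ligature ring over the mouthpiece's beak so that it rests level on the shoulder. Do not knock any part over, and leave the glue bottle and the screwdriver alone.

Things in the scene. Friction and masses are not known exactly. Their poses are not given: they have to be found in the camera images.
- mouthpiece_center (a point): Loose black woodwind mouthpiece, standing upright, shank down and beak up. 80 mm tall, round. Shank: 30 mm diameter, from the foot to 46 mm up (the place to hold it), ending in a flat shoulder; above it the beak, 24 mm diameter at the shoulder, 20 mm at 62 mm up, narrowing to 12 mm at the tip. The point is on the axis, half-way up (40 mm above its foot); z is up along the axis.
- barrel_center (a point): Loose dark wooden barrel joint, a short straight cylinder with a bright ring at each end, standing upright. 64 mm tall, 34 mm diameter at the end rings, 32 mm between them. The point is on the axis, half-way up (32 mm above its foot); z is up along the axis.
- bell_center (a point): Loose dark wooden bell, flared, standing upright on its wide mouth with its neck up. 108 mm tall; 74 mm diameter at the foot, 44 mm at 40 mm up, then a straight neck of 36 mm diameter from 60 mm up to the top: hold it by the neck. The point is on the axis, half-way up (54 mm above its foot); z is up along the axis.
- ligature_center (a point): Loose plain steel ligature, a ring open at both ends, standing with its axis upright. 24 mm tall, 33 mm outside and 27 mm inside diameter. Slipped over the mouthpiece's beak it comes to rest on the shoulder, its lower edge 46 mm above the mouthpiece's foot. The point is on the axis, half-way up (12 mm above its lower edge); z is up along the axis.
- disc_left: Grey felt disc, 80 mm diameter, inlaid level in a pale wooden board lying on the bench (120 x 540 mm, top 3 mm above the bench): the leftmost (greatest y, as the robot sees it) of the three in a row. Fixed. The origin is at its centre, level with the board's top. Neighbouring discs are about 110 mm apart, centre to centre.
- disc_mid: The middle grey felt disc of the row of three: same size and origin. Fixed.
- disc_right: The rightmost (least y) grey felt disc of the row of three: same size and origin. Fixed.
- cork_block: Fixed pale wooden block topped with cork, 100 x 85 x 32 mm, with a steel pin sticking 25 mm out of its top and a small paper square on it. It sits on the board beyond the left end or beyond the right end of the row of discs, about 110 mm from the end disc's centre; at the opposite end lies an 18 mm high aluminium tray of small keys. The origin is the centre of its underside.
- glue_center (a point): Bystander: loose white glue bottle, 36 mm diameter, 85 mm tall, standing on the bench at the left. The point is on its axis, 42 mm above its foot. Leave it alone.
- screwdriver: Bystander: loose screwdriver, about 170 mm long, lying on the bench at the right, roughly along x. Its origin is near the middle of its underside. Leave it alone.
Mind the look-alikes: they are no part of the job. What is shaped like the part that bears bell_center but blue or red is not meant. What is shaped like the part that bears mouthpiece_center but blue is not meant.

How it is judged:
By the outcome, as a careful person would: the job done as asked, in the order asked, and still so for the second after the job is handed in, with the robot touching nothing.
It also fails if it takes over 86 s, if anything falls off the work surface, if the arm or the gripper's body presses on something with over 40 N, if the wrist force passes 120 N, or if a joint passes its speed limit or range.

## Working session

There is one attempt and no reset: what is moved stays moved. The work goes in short steps, Python scripts to look and compute and a tool call to move; the robot and the scene stay as the last step left them, time stands still between calls to the robot, and variables do not carry over. Pictures are saved under pics/ and viewed, and the job is handed in when it is done.

Besides the shell and the picture viewer there is one more tool, called after "Call:" as name(argument=value, ...), one argument or row to a line, values as JSON. move_arm: Moves the arm, as the interface text tells. Its arguments: {"type":"object","properties":{"increments":{"type":"array","items":{"type":"array","items":{"type":"array","items":{"type":"number","minimum":-1,"maximum":1}}}}},"required":["increments"]}

```bash
ls; mkdir -p pics; python3 - <<'E'
from bench import robot
import cv2
o=robot.get_obs(); print(o['time'],o['tool_pos'],o['ee_rot'],o['width'],robot.tcp_to_tips)
for n in ['scene','top']:
    p,d=robot.snapshot(n)
    import numpy as np
    np.savez(f'pics/{n}0.npz',p=p,d=d)
    cv2.imwrite(f'pics/{n}0.png',cv2.resize(p[:,:,::-1],(800,600),interpolation=cv2.INTER_CUBIC))
    c=robot.camera_params(n); print(n,c)
E
```

```text
pics
0.0 [ 0.23412343 -0.49756634  0.40351385] [-3.13939894e+00 -2.23315324e-04  4.39801803e-01] 0.0939628146135312 0.1992
scene {'mtx': array([[371.3299353 ,   0.        , 257.42006919],
       [  0.        , 371.3299353 , 195.43822475],
       [  0.        ,   0.        ,   1.        ]]), 'R': array([[ 0.60778535,  0.79386902,  0.01920804],
       [ 0.50867782, -0.37064113, -0.77709203],
       [-0.60979   ,  0.48207586, -0.62909381]]), 't': array([-0.31461947, -0.21129833,  1.20418479])}
top {'mtx': array([[354.92661207,   0.        , 259.78593409],
       [  0.        , 354.92661207, 194.17102575],
       [  0.        ,   0.        ,   1.        ]]), 'R': array([[-0.02813534, -0.99953518, -0.01173964],
       [-0.99682922,  0.02892978, -0.07412546],
       [ 0.07443063,  0.00961687, -0.99717982]]), 't': array([0.01598848, 0.50373176, 1.05460825])}
```

View pics/scene0.png

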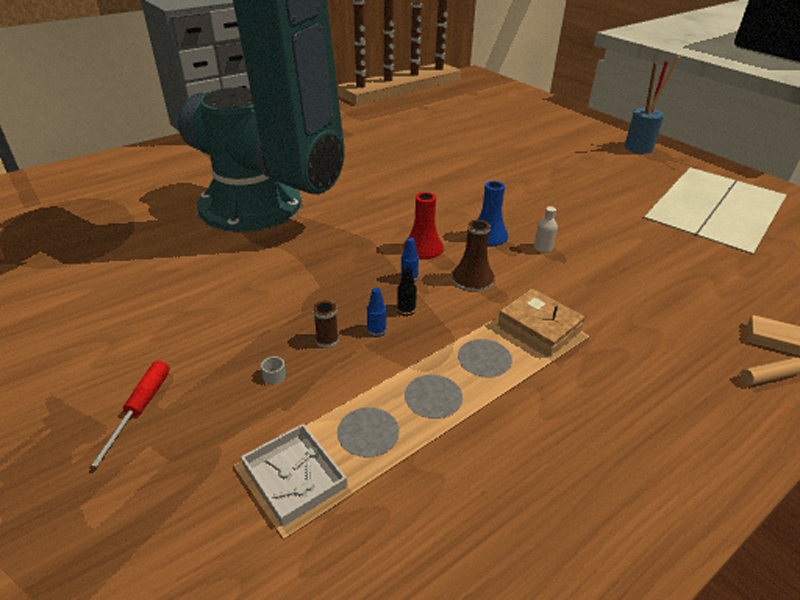

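View pics/top0.png

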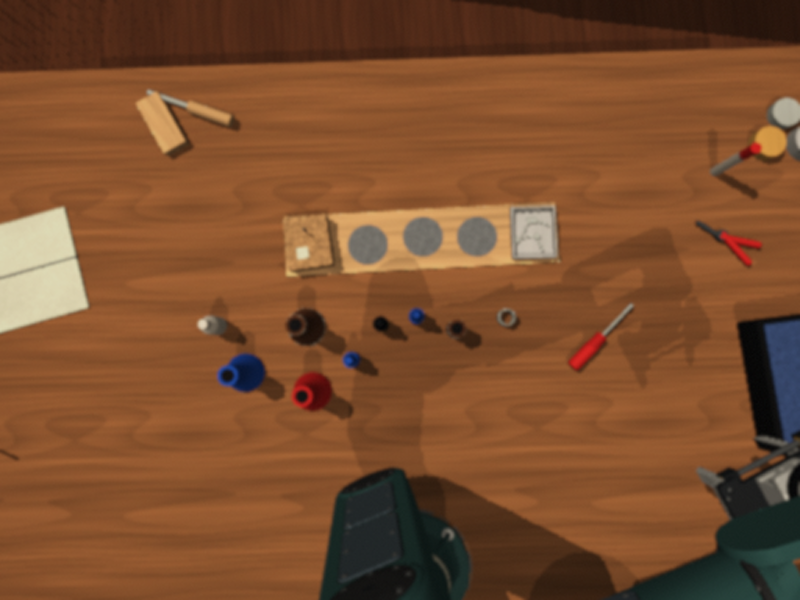

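```bash
cat > h.py <<'E'
import numpy as np, cv2
def cloud(p,d,c):
    v,u=np.mgrid[0:d.shape[0],0:d.shape[1]]
    K=c['mtx']; X=np.stack([(u-K[0,2])/K[0,0]*d,(v-K[1,2])/K[1,1]*d,d],-1)
    W=(X-c['t'])@c['R']; W[d<=0]=np.nan
    return W
def ray(c,u,v,z):
    K=c['mtx']; r=np.array([(u-K[0,2])/K[0,0],(v-K[1,2])/K[1,1],1.])@c['R']; o=-c['R'].T@c['t']
    return o+r*(z-o[2])/r[2]
E
python3 - <<'E'
from h import *
from bench import robot
for n in ['top','scene']:
    f=np.load(f'pics/{n}0.npz'); c=robot.camera_params(n); W=cloud(f['p'],f['d'],c)
    ok=(W[...,0]>.28)&(W[...,0]<.85)&(abs(W[...,1])<.6)
    b=ok&(abs(W[...,2])<.004); print(n,'tablemed z',np.nanmedian(W[b][:,2]))
    m=(ok&(W[...,2]>.008)).astype(np.uint8)
    k,l,s,ce=cv2.connectedComponentsWithStats(m,connectivity=4)
    for i in range(1,k):
        if s[i,4]<15: continue
        P=W[l==i]; q=P[P[:,2]>np.percentile(P[:,2],85)-.004]
        col=f['p'][l==i].mean(0).astype(int)
        print(s[i],'zmax %.3f'%P[:,2].max(),'topmean',q.mean(0).round(3),'min',P.min(0).round(3),'max',P.max(0).round(3),col)
    # discs: grey on board
    p=f['p'].astype(int); g=(abs(p[...,0]-p[...,2])<16)&(p.mean(-1)>70)&ok&(W[...,2]<.012)
    k,l,s,ce=cv2.connectedComponentsWithStats(g.astype(np.uint8))
    for i in range(1,k):
        if s[i,4]>250:
            cc,_=cv2.findContours((l==i).astype(np.uint8),0,1); e=cv2.fitEllipse(cc[0])
            print('grey',s[i],e,ray(c,*e[0],.003).round(4))
E
```

```text
top tablemed z 0.0005373670821678129
[ 99  87  21  13 165] zmax 0.027 topmean [0.838 0.463 0.022] min [0.816 0.432 0.008] max [0.85  0.489 0.027] [178 133  82]
[326 132  30  34 261] zmax 0.027 topmean [ 0.638 -0.25   0.022] min [ 0.586 -0.293  0.008] max [ 0.687 -0.206  0.027] [151 136 119]
[181 137  33  38 990] zmax 0.065 topmean [0.626 0.189 0.037] min [0.573 0.142 0.008] max [0.681 0.235 0.065] [177 130  81]
[336 139  16   6  40] zmax 0.015 topmean [ 0.659 -0.255  0.011] min [ 0.651 -0.282  0.008] max [ 0.668 -0.237  0.015] [176 169 152]
[445 141  12   9  38] zmax 0.017 topmean [ 0.64  -0.583  0.013] min [ 0.626 -0.6    0.009] max [ 0.651 -0.571  0.017] [68 54 44]
[341 149   6   9  20] zmax 0.014 topmean [ 0.626 -0.258  0.011] min [ 0.611 -0.266  0.008] max [ 0.636 -0.251  0.014] [176 169 152]
[363 195  42  43 309] zmax 0.030 topmean [ 0.401 -0.34   0.025] min [ 0.366 -0.434  0.01 ] max [ 0.489 -0.304  0.03 ] [164  50  41]
[182 197  25  24 442] zmax 0.114 topmean [0.465 0.199 0.109] min [0.431 0.166 0.008] max [0.502 0.23  0.114] [48 30 19]
[261 198  10  10  80] zmax 0.082 topmean
[... 2877 characters left out ...]
ax 0.014 topmean [ 0.621 -0.264  0.011] min [ 0.598 -0.272  0.008] max [ 0.636 -0.255  0.014] [159 153 133]
[175 296  26  23 116] zmax 0.013 topmean [ 0.655 -0.256  0.011] min [ 0.634 -0.287  0.008] max [ 0.666 -0.233  0.013] [164 158 138]
grey [293 217  34  24 564] ((309.7847595214844, 228.76930236816406), (22.225284576416016, 33.294227600097656), 98.63978576660156) [0.6231 0.0714 0.003 ]
grey [259 240  37  28 685] ((276.8523864746094, 253.3553924560547), (26.450153350830078, 35.3039665222168), 95.92618560791016) [ 0.6361 -0.0383  0.003 ]
grey [216 261  39  31 847] ((235.0131072998047, 276.14300537109375), (30.167926788330078, 37.93830490112305), 85.71399688720703) [ 0.6331 -0.1452  0.003 ]
```

Call:
move_arm(
  increments=[
    [[1,0.5,-0.4,0,0,0,0.1],[1,1,-0.8,0,0,0,0.28],[1,1,-0.8,0,0,0,0.28],[1,1,-0.8,0,0,0,0.28],[1,1,-0.8,0,0,0,0.28]],
  ],
)

```text
time: 0.52
tool_pos: [0.2915, -0.3806, 0.4046]
ee_rot: [-3.141, -0.0, 0.002]
wrist_force: [-0.6, -0.0, 0.5]
width: 0.0937
```

Call:
move_arm(
  increments=[
    [[0.6,1,-1,0,0,0,0],[0.6,1,-1,0,0,0,0],[0.6,1,-1,0,0,0,0],[0.6,1,-1,0,0,0,0]],
  ],
)

```text
time: 0.85
tool_pos: [0.3925, -0.2809, 0.4043]
ee_rot: [-3.14, -0.001, 0.005]
wrist_force: [-0.4, 0.0, -0.2]
width: 0.0708
```

Call:
move_arm(
  increments=[
    [[0.6,0.5,-1,0,0,0,0],[0.6,0.5,-1,0,0,0,0],[0.6,0.5,-1,0,0,0,0],[0.6,0.5,-1,0,0,0,0]],
  ],
)

```text
time: 1.18
tool_pos: [0.4422, -0.1799, 0.4043]
ee_rot: [-3.14, -0.0, 0.007]
wrist_force: [-0.1, 0.6, 0.2]
width: 0.0565
```

```bash
cat > snap.py <<'E'
import sys
from h import *
from bench import robot
n,name=sys.argv[1],sys.argv[2]
c=robot.camera_params(n); o=robot.get_obs(); p,d=robot.snapshot(n)
np.savez(f'pics/{name}.npz',p=p,d=d,mtx=c['mtx'],R=c['R'],t=c['t'])
cv2.imwrite(f'pics/{name}.png',cv2.resize(p[:,:,::-1],(768,576),interpolation=cv2.INTER_CUBIC))
print(o['time'],o['tool_pos'].round(4),o['ee_rot'].round(4),'cam',(-c['R'].T@c['t']).round(3), c['R'].round(2).tolist())
E
python3 snap.py wrist w1
```

```text
1.1833 [ 0.4422 -0.1799  0.4043] [-3.1395e+00 -4.0000e-04  7.4000e-03] cam [ 0.521 -0.179  0.385] [[0.01, -1.0, -0.0], [-0.96, -0.01, 0.27], [-0.27, -0.0, -0.96]]
```

View pics/w1.png

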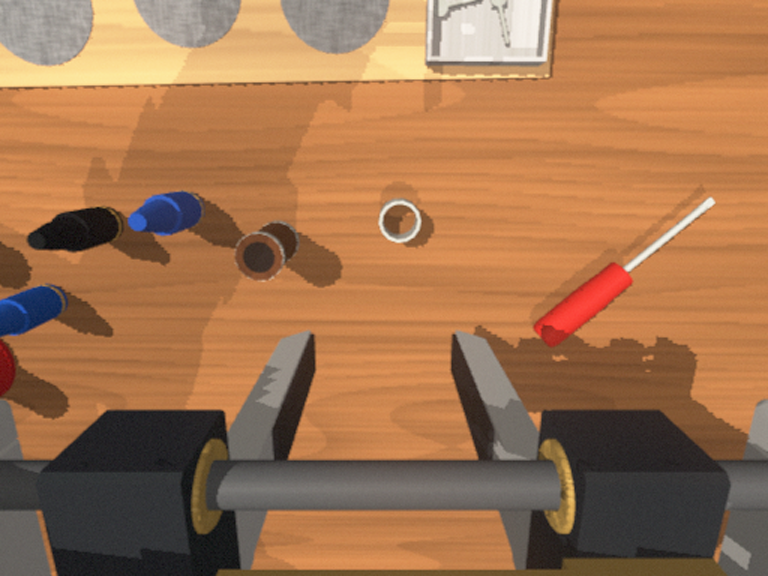

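```bash
cat > an.py <<'E'
import sys
from h import *
# objects above z 8mm within region: cluster with top-slice circle fits
f=np.load(f'pics/{sys.argv[1]}.npz'); c={k:f[k] for k in('mtx','R','t')}
W=cloud(f['p'],f['d'],c); p=f['p']
ok=(W[...,0]>.28)&(W[...,0]<.85)&(abs(W[...,1])<.6)&(W[...,2]<.13)
b=ok&(abs(W[...,2])<.006); print('table z',np.nanmedian(W[b][:,2]).round(4))
def circ(P):
    A=np.c_[2*P[:,:2],np.ones(len(P))]; s=np.linalg.lstsq(A,(P[:,:2]**2).sum(1),rcond=None)[0]
    return s[0],s[1],np.sqrt(max(0,s[2]+s[0]**2+s[1]**2))
m=(ok&(W[...,2]>.010)).astype(np.uint8)
k,l,s,ce=cv2.connectedComponentsWithStats(m,connectivity=4)
for i in range(1,k):
    if s[i,4]<60: continue
    P=W[l==i]; h=np.percentile(P[:,2],98); q=(l==i)&(W[...,2]>h-.005)
    cc,_=cv2.findContours(q.astype(np.uint8),0,1); cc=max(cc,key=len)
    e=cv2.fitEllipse(cc)[0] if len(cc)>5 else (0,0)
    qq=W[q]; (cx,cy),r=cv2.minEnclosingCircle(qq[:,:2].astype(np.float32))
    print(s[i],'h %.3f'%h,'top ell px',np.round(e,1),'ray@h',ray(c,*e,h).round(4)[:2],'minEnc',round(cx,4),round(cy,4),round(r,4),'all min',P.min(0).round(3),'max',P.max(0).round(3),p[l==i].mean(0).astype(int))
pi=p.astype(int); g=(abs(pi[...,0]-pi[...,2])<25)&(pi.mean(-1)>70)&ok&(W[...,2]<.010)&(W[...,2]>-.01)&(W[...,0]>.55)
k,l,s,ce=cv2.connectedComponentsWithStats(g.astype(np.uint8))
for i in range(1,k):
    if s[i,4]>800:
        cc,_=cv2.findContours((l==i).astype(np.uint8),0,1); cc=max(cc,key=len)
        x=np.array([ray(c,u,v,.003) for u,v in cc[:,0] if 1<u<510 and 1<v<382]); print('grey',s[i],'circ',np.round(circ(x),4))
E
python3 an.py w1
```

```text
table z 0.0007
[284   0  85  44 926] h 0.023 top ell px [325.7  17.9] ray@h [ 0.6071 -0.2522] minEnc 0.6048 -0.2529 0.0467 all min [ 0.585 -0.296  0.01 ] max [ 0.627 -0.21   0.024] [196 188 178]
[327   0  12  26 103] h 0.013 top ell px [332.3  11.7] ray@h [ 0.6157 -0.261 ] minEnc 0.6151 -0.2606 0.0133 all min [ 0.603 -0.268  0.01 ] max [ 0.627 -0.255  0.013] [207 202 188]
[  86  128   49   29 1037] h 0.081 top ell px [ 93.2 147.4] ray@h [ 0.4782 -0.0213] minEnc 0.4775 -0.0202 0.0069 all min [ 0.463 -0.035  0.01 ] max [ 0.492 -0.007  0.081] [ 47  61 112]
[ 356  132  121  100 1846] h 0.027 top ell px [388.9 206.5] ray@h [ 0.4016 -0.3421] minEnc 0.4019 -0.3455 0.0423 all min [ 0.366 -0.439  0.01 ] max [ 0.49  -0.308  0.029] [222  91  79]
[253 133  28  29 277] h 0.026 top ell px [266.6 147.4] ray@h [ 0.4718 -0.1928] minEnc 0.4713 -0.1928 0.0165 all min [ 0.455 -0.208  0.01 ] max [ 0.488 -0.177  0.027] [202 192 176]
[  18  138   61   31 1282] h 0.081 top ell px [ 26.2 159.8] ray@h [0.4654 0.0464] minEnc 0.4652 0.0487 0.0071 all min [0.45  0.033 0.01 ] max [0.48  0.06  0.082] [30 25 22]
[ 157  149   41   39 1116] h 0.066 top ell px [172.9 170.8] ray@h [ 0.4522 -0.0938] minEnc 0.451 -0.0927 0.0178 all min [ 0.434 -0.11   0.01 ] max [ 0.468 -0.075  0.067] [97 67 48]
[  0 191  41  34 980] h 0.065 top ell px [  2.5 216.7] ray@h [0.3992 0.0965] minEnc 0.3982 0.1014 0.0089 all min [0.384 0.09  0.01 ] max [0.414 0.114 0.067] [26 50 99]
grey [   0    0   61   43 2276] circ [0.6234 0.0732 0.0384]
grey [  90    0   70   31 1619] circ [ 0.6366 -0.0364  0.0385]
grey [ 188    0   71   35 1895] circ [ 0.6338 -0.1432  0.0388]
grey [ 288    0   74   38 2441] circ [ 0.6078 -0.2537  0.0298]
```

Call:
move_arm(
  increments=[
    [[0.55,0.05,-0.45,0.3,0,0,0.004],[0.55,0.105,-0.872,0.7,0,0,0.004],[0.55,0.105,-0.872,0.9,0,0,0.004],[0.55,0.105,-0.872,0.9,0,0,0.004],[0.55,0.105,-0.872,0.9,0,0,0.004],[0.55,0.105,-0.872,0.9,0,0,0.004]],
  ],
)

```text
time: 1.73
tool_pos: [0.4515, -0.0972, 0.3158]
ee_rot: [3.14, -0.001, -0.007]
wrist_force: [-0.2, 0.8, 1.6]
width: 0.0514
```

Call:
move_arm(
  increments=[
    [[0.55,0,0,0,0,0,0],[0.55,0,0,0,0,0,0]],
  ],
)

```text
time: 1.9
tool_pos: [0.4519, -0.0972, 0.3173]
ee_rot: [3.139, -0.005, -0.008]
wrist_force: [0.8, 0.3, -0.1]
width: 0.0514
```

Call:
move_arm(
  increments=[
    [[0.55,0,-0.045,0.3,0,0,-0.004],[0.55,0,-0.045,0.6,0,0,-0.004],[0.55,0,-0.045,0.9,0,0,-0.004],[0.55,0,-0.045,1.0,0,0,-0.004],[0.55,0,-0.045,1.0,0,0,-0.004]],
  ],
)

```text
time: 2.32
tool_pos: [0.4504, -0.0915, 0.213]
ee_rot: [-3.14, 0.004, -0.001]
wrist_force: [-0.3, -0.1, -0.2]
width: 0.0516
```

```bash
python3 snap.py wrist w2; python3 -c "
from bench import robot
for i in range(3):
    o=robot.get_obs();print(o['tool_pos'],o['ee_rot'])"
```

```text
2.3167 [ 0.4504 -0.0915  0.213 ] [-3.1404e+00  4.3000e-03 -9.0000e-04] cam [ 0.529 -0.092  0.193] [[-0.0, -1.0, 0.0], [-0.96, 0.0, 0.27], [-0.27, 0.0, -0.96]]
[ 0.45130939 -0.09164943  0.21498435] [ 3.14158080e+00  5.36112259e-04 -8.81712032e-04]
[ 0.45130939 -0.09164943  0.21498435] [ 3.14158080e+00  5.36112259e-04 -8.81712032e-04]
[ 0.45130939 -0.09164943  0.21498435] [ 3.14158080e+00  5.36112259e-04 -8.81712032e-04]
```

View pics/w2.png

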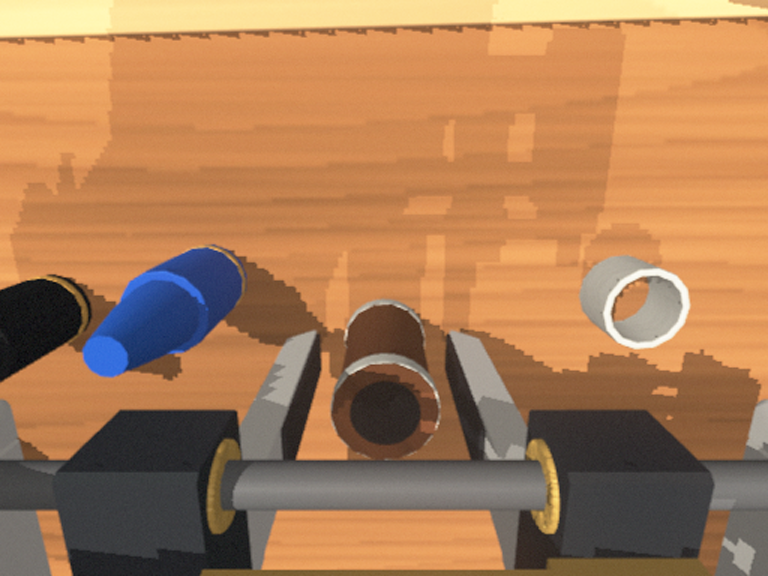

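Call:
move_arm(
  increments=[
    [[0,0,0,0,0,0,0],[0,0,0,0,0,0,0],[0,0,0,0,0,0,0],[0,0,0,0,0,0,0],[0,0,0,-0.15,0,0,0],[0,0,0,-0.4,0,0,0],[0,0,0,-0.6,0,0,0],[0,0,0,-0.6,0,0,0]],
  ],
)

```text
time: 3.03
tool_pos: [0.4526, -0.0914, 0.2796]
ee_rot: [3.138, -0.009, 0.0]
wrist_force: [0.8, -0.2, -0.5]
width: 0.0323
```

Call:
move_arm(
  increments=[
    [[0,0.3,-0.05,0,0,0,0],[0,0.6,-0.1,0,0,0,0],[0,0.9,-0.2,0,0,0,0],[0,0.95,-0.275,0,0,0,0]],
  ],
)

```text
time: 3.37
tool_pos: [0.549, -0.063, 0.2733]
ee_rot: [-3.141, -0.002, 0.0]
wrist_force: [-0.6, 0.4, -0.6]
width: 0.0323
```

Call:
move_arm(
  increments=[
    [[0,0.3,-0.1,0,0,0,0],[0,0.6,-0.2,0,0,0,0],[0,0.9,-0.27,0,0,0,0],[0,0.9,-0.27,0.1,0,0,0],[0,0.9,-0.27,0.3,0,0,0],[0,0.9,-0.27,0.4,0,0,0],[0,0.9,-0.27,0.4,0,0,0],[0,0.9,-0.27,0.4,0,0,0]],
  ],
)

```text
time: 4.03
tool_pos: [0.635, -0.0366, 0.2331]
ee_rot: [-3.141, 0.004, -0.0]
wrist_force: [-0.3, -0.0, -1.0]
width: 0.0322
```

```bash
python3 snap.py wrist w3; python3 an.py w3|grep grey
```

```text
4.0333 [ 0.635  -0.0366  0.2331] [-3.1412e+00  3.6000e-03 -3.0000e-04] cam [ 0.714 -0.037  0.213] [[-0.0, -1.0, 0.0], [-0.96, 0.0, 0.27], [-0.27, -0.0, -0.96]]
grey [483 151  29 130 822] circ [ 0.6262 -0.1852  0.0374]
grey [ 199  160  111   74 4994] circ [ 0.6435 -0.0361  0.032 ]
grey [ 348  164  112  104 8934] circ [ 0.6329 -0.1436  0.0394]
grey [  49  178  109  102 8511] circ [0.6238 0.0739 0.039 ]
```

View pics/w3.png

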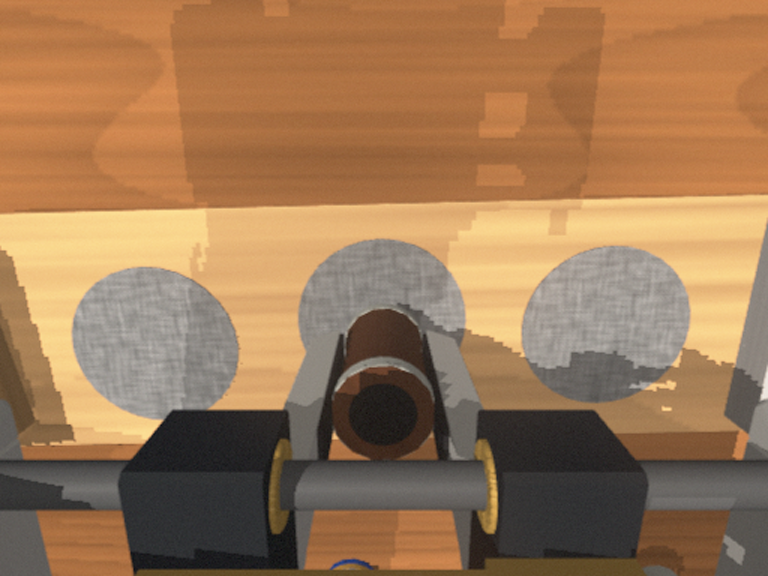

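Call:
move_arm(
  increments=[
    [[0,0.012,0,0.06,0,0,0],[0,0.012,0,0.12,0,0,0],[0,0.012,0,0.165,0,0,0],[0,0.012,0,0.165,0,0,0],[0,0.012,0,0.165,0,0,0]],
  ],
)

```text
time: 4.5
tool_pos: [0.6375, -0.0368, 0.2189]
ee_rot: [3.141, -0.002, -0.0]
wrist_force: [0.3, -0.4, 1.8]
width: 0.0326
```

Call:
move_arm(
  increments=[
    [[0.5,0,0,0,0,0,0],[0.5,0,0,0,0,0,0],[0.5,0,0,0,0,0,0],[0.5,0,0,0,0,0,0],[0.5,0,0,-0.3,0,0,0],[0.5,0,0,-0.7,0,0,0],[0.5,0,0,-0.7,0,0,0]],
  ],
)

```text
time: 5.08
tool_pos: [0.6392, -0.0366, 0.297]
ee_rot: [3.14, -0.014, 0.0]
wrist_force: [1.2, 0.3, 2.1]
width: 0.0474
```

```bash
python3 snap.py wrist w4; python3 an.py w4
```

```text
5.0833 [ 0.6392 -0.0366  0.297 ] [ 3.1396e+00 -1.4400e-02  1.0000e-04] cam [ 0.718 -0.037  0.279] [[-0.0, -1.0, 0.0], [-0.97, 0.0, 0.26], [-0.26, -0.0, -0.97]]
table z 0.001
[ 438  147   74  112 2290] h 0.023 top ell px [485.7 205. ] ray@h [ 0.637  -0.2368] minEnc 0.6356 -0.2397 0.0585 all min [ 0.586 -0.278  0.01 ] max [ 0.686 -0.208  0.024] [160 152 143]
[   0  153   69  122 6298] h 0.036 top ell px [ 21.  229.8] ray@h [0.6202 0.1569] minEnc 0.6298 0.1637 0.0529 all min [0.578 0.138 0.01 ] max [0.681 0.183 0.037] [169 128  84]
[469 169  43  38 418] h 0.013 top ell px [491.  189.6] ray@h [ 0.6482 -0.2465] minEnc 0.6484 -0.2471 0.0219 all min [ 0.632 -0.265  0.01 ] max [ 0.667 -0.231  0.013] [215 210 196]
[ 232  183   47   64 2292] h 0.069 top ell px [255.1 223.7] ray@h [ 0.6379 -0.0375] minEnc 0.6364 -0.0377 0.0175 all min [ 0.619 -0.055  0.01 ] max [ 0.654 -0.021  0.07 ] [82 61 46]
[494 203  14  37 242] h 0.013 top ell px [501.4 217.9] ray@h [ 0.6216 -0.2612] minEnc 0.6174 -0.2627 0.0186 all min [ 0.6   -0.271  0.01 ] max [ 0.635 -0.254  0.014] [212 207 192]
[188 220  31  50 645] h
[... 242 characters left out ...]
 0.6428 -0.0667 0.0103 all min [ 0.634 -0.073  0.098] max [ 0.652 -0.061  0.13 ] [105  96  87]
[  25  340   33   44 1045] h 0.035 top ell px [ 35.8 373.5] ray@h [0.4727 0.172 ] minEnc 0.4706 0.1759 0.0149 all min [0.438 0.166 0.01 ] max [0.495 0.191 0.038] [51 32 21]
[ 220  340   32   40 1164] h 0.055 top ell px [234.8 376.2] ray@h [ 0.4893 -0.0197] minEnc 0.4818 -0.019 0.0105 all min [ 0.476 -0.034  0.01 ] max [ 0.494 -0.005  0.058] [ 37  57 109]
grey [ 450  153   62   98 4364] circ [ 0.6303 -0.2542  0.0356]
grey [ 211  157   86   77 3393] circ [ 0.6376 -0.0361  0.0338]
grey [ 327  161   86   82 5436] circ [ 0.633  -0.1435  0.0391]
grey [  94  172   85   80 5311] circ [0.6234 0.0735 0.039 ]
```

View pics/w4.png

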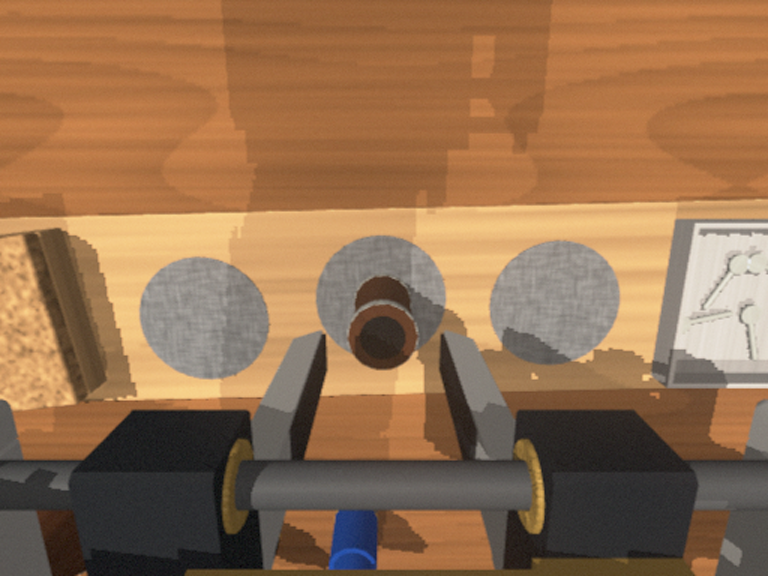

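Call:
move_arm(
  increments=[
    [[0.6,0,-0.3,-0.3,0,0,0],[0.6,-0.3,-0.7,-0.7,0,0,0],[0.6,-0.7,-1,-0.7,0,0,0],[0.6,-1,-1,-0.7,0,0,0],[0.6,-1,-1,-0.7,0,0,0]],
  ],
)

```text
time: 5.55
tool_pos: [0.5336, 0.0658, 0.3582]
ee_rot: [-3.141, 0.003, 0.003]
wrist_force: [0.7, 0.6, -0.8]
width: 0.0563
```

Call:
move_arm(
  increments=[
    [[0.6,-0.4,-0.4,0,0,0,0],[0.6,-0.74,-0.8,0,0,0,0],[0.6,-0.74,-0.8,0,0,0,0],[0.6,-0.74,-0.8,0,0,0,0]],
  ],
)

```text
time: 5.88
tool_pos: [0.4607, 0.146, 0.3575]
ee_rot: [-3.14, 0.002, 0.004]
wrist_force: [0.2, 0.1, -0.5]
width: 0.0564
```

```bash
python3 snap.py wrist w5; python3 an.py w5
```

```text
5.8833 [0.4607 0.146  0.3575] [-3.1402e+00  2.0000e-03  4.5000e-03] cam [0.539 0.146 0.338] [[0.0, -1.0, -0.0], [-0.96, -0.0, 0.27], [-0.27, -0.0, -0.96]]
table z 0.0007
[ 160    0  104   68 6039] h 0.037 top ell px [210.4  29.2] ray@h [0.6008 0.1857] minEnc 0.6034 0.1842 0.0494 all min [0.572 0.139 0.01 ] max [0.624 0.229 0.039] [227 184 129]
[435   0  51  16 492] h 0.050 top ell px [475.    0.9] ray@h [ 0.6203 -0.034 ] minEnc 0.6214 -0.0353 0.0066 all min [ 0.619 -0.047  0.01 ] max [ 0.632 -0.021  0.052] [72 50 38]
[ 166  142   75   83 4257] h 0.110 top ell px [189.7 201.5] ray@h [0.4658 0.1963] minEnc 0.4644 0.1969 0.0185 all min [0.431 0.162 0.01 ] max [0.499 0.231 0.111] [104  69  49]
[ 396  150   61   36 1492] h 0.081 top ell px [447.5 177.9] ray@h [ 0.4785 -0.0169] minEnc 0.4779 -0.0184 0.007 all min [ 0.463 -0.032  0.01 ] max [ 0.492 -0.004  0.082] [ 66  91 170]
[   0  151   63   43 2097] h 0.080 top ell px [  3.1 183.4] ray@h [0.4718 0.3615] minEnc 0.4707 0.3659 0.0082 all min [0.455 0.351 0.01 ] max [0.489 0.38  0.084] [161 148 134]
[ 331  162   44   38 1139] h 0.081 top el
[... 247 characters left out ...]
in [0.347 0.282 0.01 ] max [0.414 0.351 0.111] [ 38  72 141]
[277 219  28  49 952] h 0.081 top ell px [296.8 260.3] ray@h [0.4004 0.1075] minEnc 0.3972 0.1074 0.0062 all min [0.387 0.094 0.01 ] max [0.414 0.122 0.082] [ 61  70 123]
[ 197  251   53   56 2275] h 0.084 top ell px [212.1 303.7] ray@h [0.3563 0.186 ] minEnc 0.3514 0.1863 0.013 all min [0.312 0.153 0.01 ] max [0.374 0.21  0.089] [171  41  36]
[188 340  41  15 463] h 0.110 top ell px [208.5 346. ] ray@h [0.3315 0.1866] minEnc 0.3352 0.1871 0.0178 all min [0.32  0.169 0.107] max [0.338 0.205 0.111] [173  63  56]
grey [ 291    0   82   56 3743] circ [0.6238 0.0729 0.0387]
grey [ 407    0   83   42 2192] circ [ 0.6246 -0.0369  0.0284]
```

View pics/w5.png

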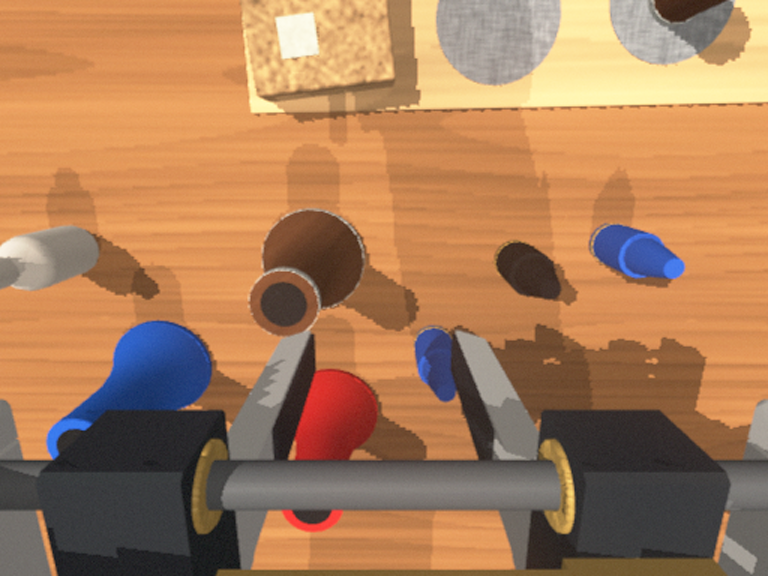

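Call:
move_arm(
  increments=[
    [[0.6,0.04,-0.4,0,0,0,0],[0.6,0.04,-0.508,0,0,0,0],[0.6,0.04,-0.508,0.2,0,0,0],[0.6,0.04,-0.508,0.5,0,0,0],[0.6,0.04,-0.508,0.88,0,0,0],[0.6,0.04,-0.508,0.88,0,0,0],[0.6,0.04,-0.508,0.88,0,0,0]],
  ],
)

```text
time: 6.52
tool_pos: [0.4672, 0.1933, 0.2675]
ee_rot: [3.139, 0.007, -0.001]
wrist_force: [-0.1, 0.8, 0.4]
width: 0.0564
```

```bash
python3 snap.py wrist w6
```

```text
6.5167 [0.4672 0.1933 0.2675] [ 3.1391e+00  6.5000e-03 -1.0000e-03] cam [0.546 0.193 0.247] [[-0.0, -1.0, 0.0], [-0.96, 0.0, 0.28], [-0.28, -0.0, -0.96]]
```

View pics/w6.png

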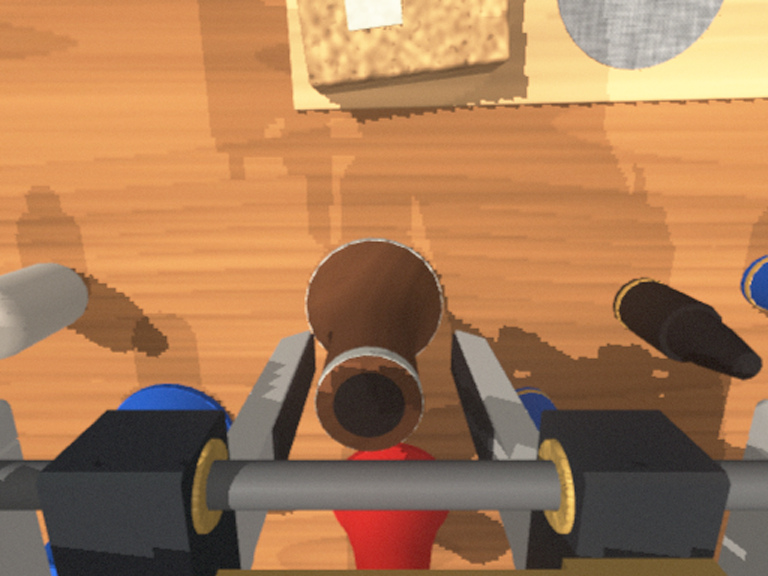

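Call:
move_arm(
  increments=[
    [[0.6,-0.01,-0.04,0,0,0,0],[0.2,-0.01,-0.04,0,0,0,0],[0,-0.01,-0.04,0,0,0,0],[0,-0.01,-0.04,0,0,0,0],[0,-0.01,-0.04,0,0,0,0],[0,-0.01,-0.04,-0.2,0,0,0],[0,-0.01,-0.04,-0.5,0,0,0],[0,-0.01,-0.04,-0.5,0,0,0]],
  ],
)

```text
time: 7.23
tool_pos: [0.4675, 0.1987, 0.3258]
ee_rot: [-3.139, -0.01, 0.0]
wrist_force: [2.0, 0.1, -0.5]
width: 0.0354
```

Call:
move_arm(
  increments=[
    [[0,0.1,0,-0.3,0,0,0],[0,0.2,0.3,-0.55,0,0,0],[0,0.3,0.6,-0.55,0,0,0],[0,0.4,0.9,-0.55,0,0,0],[0,0.4,1,-0.55,0,0,0]],
  ],
)

```text
time: 7.65
tool_pos: [0.5074, 0.0952, 0.3747]
ee_rot: [3.139, -0.001, -0.003]
wrist_force: [0.7, 0.3, -2.4]
width: 0.0357
```

Call:
move_arm(
  increments=[
    [[0,0.3,0.3,0,0,0,0],[0,0.4,0.6,0,0,0,0],[0,0.6,0.9,0,0,0,0],[0,0.6,1,0,0,0,0]],
  ],
)

```text
time: 7.98
tool_pos: [0.5682, -0.0052, 0.3732]
ee_rot: [3.14, 0.0, -0.004]
wrist_force: [1.1, 0.5, -2.4]
width: 0.036
```

Call:
move_arm(
  increments=[
    [[0,0.3,0.3,0,0,0,0],[0,0.5,0.6,0,0,0,0],[0,0.66,0.9,0,0,0,0],[0,0.66,1,0,0,0,0],[0,0.66,1,0,0,0,0]],
  ],
)

```text
time: 8.4
tool_pos: [0.6325, -0.1039, 0.3731]
ee_rot: [-3.141, 0.003, -0.004]
wrist_force: [-0.6, 0.7, -1.8]
width: 0.0354
```

Call:
move_arm(
  increments=[
    [[0,0.01,0.39,0,0,0,0],[0,0.01,0.39,0.2,0,0,0],[0,0.01,0.39,0.5,0,0,0],[0,0.01,0.39,0.7,0,0,0],[0,0.01,0.39,0.7,0,0,0],[0,0.01,0.39,0.7,0,0,0]],
  ],
)

```text
time: 8.9
tool_pos: [0.6325, -0.139, 0.3036]
ee_rot: [-3.14, 0.004, 0.002]
wrist_force: [0.7, -0.2, -1.4]
width: 0.0354
```

```bash
python3 snap.py wrist w7;python3 an.py w7
```

```text
8.9 [ 0.6325 -0.139   0.3036] [-3.1396e+00  4.0000e-03  1.5000e-03] cam [ 0.711 -0.139  0.284] [[0.0, -1.0, -0.0], [-0.96, -0.0, 0.27], [-0.27, 0.0, -0.96]]
table z 0.0008
[ 330  133  113  111 3232] h 0.023 top ell px [384.7 187. ] ray@h [ 0.64   -0.2515] minEnc 0.6361 -0.2523 0.0652 all min [ 0.585 -0.296  0.01 ] max [ 0.686 -0.209  0.024] [185 175 166]
[357 155  63  37 484] h 0.013 top ell px [379.4 153.4] ray@h [ 0.6677 -0.2476] minEnc 0.6422 -0.2588 0.0286 all min [ 0.633 -0.286  0.01 ] max [ 0.666 -0.231  0.013] [232 227 216]
[ 201  161  110   91 5983] h 0.129 top ell px [262.5 237.9] ray@h [ 0.6402 -0.1429] minEnc 0.6413 -0.1391 0.0297 all min [ 0.604 -0.176  0.032] max [ 0.665 -0.103  0.13 ] [97 69 52]
[  94  169   70   60 2707] h 0.069 top ell px [118.2 206.1] ray@h [ 0.6378 -0.0391] minEnc 0.6362 -0.038 0.0181 all min [ 0.62  -0.055  0.01 ] max [ 0.654 -0.02   0.07 ] [88 63 49]
[381 189  15  37 230] h 0.013 top ell px [389.7 203.6] ray@h [ 0.6215 -0.2621] minEnc 0.6174 -0.2641 0.0184 all min [ 0.6  -0.27  0.01] max [ 0.635 -0.254  0.013] [232 228 217]
[  35  340   45   44 1265] h 0.066 top ell px [ 45.7 379.8] ray@h [0.4749 0.0457] minEnc 0.47 0.0483 0.0095 all min [0.413 0.034 0.011] max [0.481 0.104 0.068] [23 22 22]
[291 340  19  21 228] h 0.025 top ell px [300.6 350.1] ray@h [ 0.4696 -0.1851] minEnc 0.4685 -0.1868 0.0147 all min [ 0.456 -0.195  0.01 ] max [ 0.482 -0.176  0.026] [159 153 141]
[438 364  43  20 522] h 0.025 top ell px [469.2 378.9] ray@h [ 0.4328 -0.3629] minEnc 0.4279 -0.3627 0.0125 all min [ 0.414 -0.381  0.01 ] max [ 0.44  -0.34   0.026] [184  56  50]
grey [ 337  138   94   99 7117] circ [ 0.6342 -0.2594  0.0463]
grey [ 103  143   85   82 3402] circ [ 0.6373 -0.0371  0.0337]
grey [ 219  147   83   50 1129] circ [ 0.6338 -0.1434  0.0353]
grey [   0  157   73   80 4753] circ [0.6236 0.0737 0.039 ]
```

View pics/w7.png

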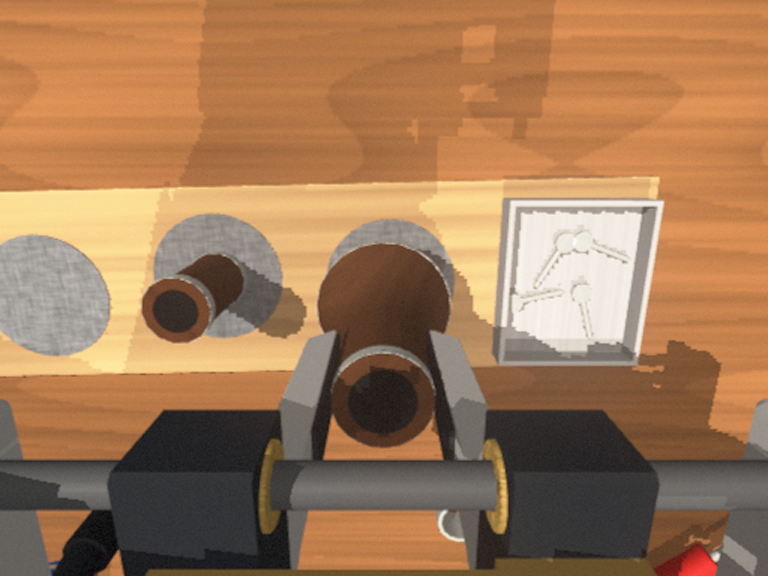

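Call:
move_arm(
  increments=[
    [[0,0.012,0.04,0,0,0,0],[0,0.012,0.04,0.1,0,0,0],[0,0.012,0.04,0.2,0,0,0],[0,0.012,0.04,0.28,0,0,0],[0,0.012,0.04,0.315,0,0,0],[0,0.012,0.04,0.315,0,0,0],[0,0.012,0.04,0.315,0,0,0]],
  ],
)

```text
time: 9.53
tool_pos: [0.6343, -0.1448, 0.2741]
ee_rot: [3.141, 0.001, -0.0]
wrist_force: [-3.0, 0.8, 3.9]
width: 0.0352
```

```bash
python3 snap.py wrist w8;python3 an.py w8; python3 - <<'E'
from h import *
f=np.load('pics/w8.npz'); c={k:f[k] for k in('mtx','R','t')}; W=cloud(f['p'],f['d'],c)
m=(abs(W[...,1]+.1434)<.045)&(W[...,0]>.58)&(W[...,0]<.7)&(f['p'].mean(-1)<200)
for lo in (.005,.015,.03,.11):
    P=W[m&(W[...,2]>lo)&(W[...,2]<lo+.01)]; print(lo,len(P),P.min(0).round(4),P.max(0).round(4)) if len(P) else 0
E
```

```text
9.5333 [ 0.6343 -0.1448  0.2741] [ 3.1414e+00  7.0000e-04 -2.0000e-04] cam [ 0.713 -0.145  0.255] [[-0.0, -1.0, 0.0], [-0.96, 0.0, 0.27], [-0.27, -0.0, -0.96]]
table z 0.0009
[ 330  139  126  123 4040] h 0.023 top ell px [391.  199.2] ray@h [ 0.6406 -0.2513] minEnc 0.6359 -0.2524 0.0656 all min [ 0.586 -0.296  0.01 ] max [ 0.686 -0.209  0.024] [179 169 160]
[  189   163   134   137 11477] h 0.127 top ell px [491.  644.4] ray@h [ 0.3372 -0.315 ] minEnc 0.643 -0.1453 0.0302 all min [ 0.608 -0.182  0.01 ] max [ 0.667 -0.109  0.13 ] [92 70 56]
[359 163  71  42 590] h 0.013 top ell px [385.1 162.5] ray@h [ 0.6677 -0.2477] minEnc 0.6415 -0.2586 0.0289 all min [ 0.633 -0.286  0.01 ] max [ 0.667 -0.231  0.013] [231 227 215]
[  62  180   84   71 3694] h 0.069 top ell px [ 89.5 224.6] ray@h [ 0.638  -0.0393] minEnc 0.6365 -0.038 0.0178 all min [ 0.619 -0.056  0.01 ] max [ 0.654 -0.02   0.07 ] [81 59 45]
[387 201  16  41 278] h 0.013 top ell px [396.1 217.8] ray@h [ 0.6213 -0.262 ] minEnc 0.6173 -0.2642 0.0188 all min [ 0.599 -0.27   0.01 ] max [ 0.635 -0.254  0.014] [220 216 205]
[288 349  25  31 492] h 0.025 top ell px [298.6 368. ] ray@h [ 0.4801 -0.1848] minEnc 0.4753 -0.1883 0.014 all min [ 0.457 -0.2    0.01 ] max [ 0.489 -0.176  0.026] [154 148 137]
[ 32 356  39  28 830] h 0.037 top ell px [ 41.3 380. ] ray@h [0.4801 0.0415] minEnc 0.4753 0.0442 0.0086 all min [0.456 0.034 0.01 ] max [0.481 0.06  0.04 ] [19 18 18]
grey [ 338  145  105  108 8663] circ [ 0.6341 -0.2596  0.0466]
grey [  78  151   95   90 4221] circ [ 0.6373 -0.0368  0.0338]
grey [   0  168   47   86 3081] circ [0.6235 0.0736 0.039 ]
0.005 979 [ 0.6138 -0.188   0.005 ] [ 0.6939 -0.1     0.015 ]
0.015 1082 [ 0.6077 -0.1793  0.015 ] [ 0.6647 -0.112   0.025 ]
0.03 670 [ 0.62  -0.172  0.03 ] [ 0.6573 -0.1192  0.04  ]
0.11 4135 [ 0.6123 -0.1753  0.11  ] [ 0.6494 -0.1154  0.12  ]
```

View pics/w8.png

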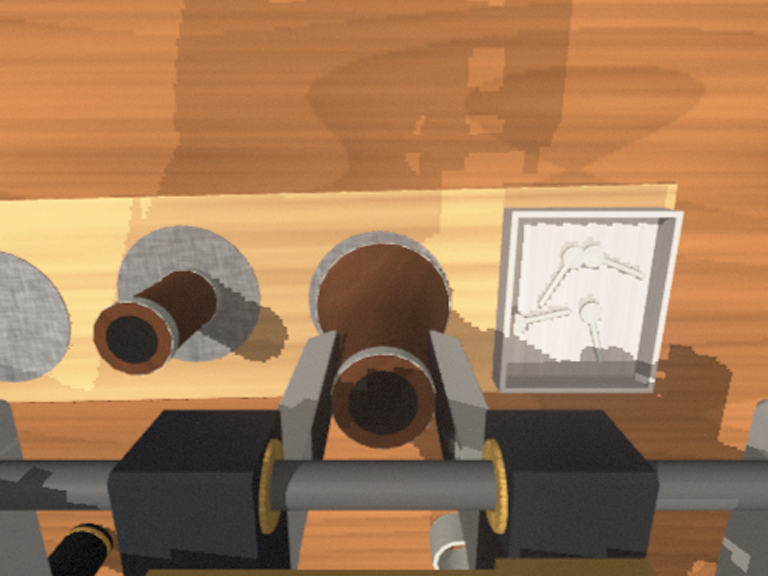

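Call:
move_arm(
  increments=[
    [[0,0,0,-0.05,0,0,0],[0,0.02,-0.018,-0.05,0,0,0],[0,0.02,-0.018,-0.05,0,0,0],[0,0.02,-0.018,-0.025,0,0,0],[0,0.02,-0.018,-0.005,0,0,0],[0,0.02,-0.018,-0.005,0,0,0]],
  ],
)

```text
time: 10.08
tool_pos: [0.6366, -0.1428, 0.274]
ee_rot: [-3.141, 0.0, 0.0]
wrist_force: [-1.1, 0.1, -0.7]
width: 0.0355
```

Call:
move_arm(
  increments=[
    [[0.6,0,0,0,0,0,0],[0.6,0,0,0,0,0,0],[0.6,0,0,0,0,0,0],[0.6,0,0,0,0,0,0],[0.6,0,0,-0.3,0,0,0],[0.6,0,0,-0.7,0,0,0],[0.6,0,0,-0.7,0,0,0]],
  ],
)

```text
time: 10.67
tool_pos: [0.6376, -0.1433, 0.3536]
ee_rot: [3.137, -0.014, 0.0]
wrist_force: [0.5, -0.6, 1.9]
width: 0.0564
```

```bash
python3 snap.py wrist w9;python3 an.py w9
```

```text
10.6667 [ 0.6376 -0.1433  0.3536] [ 3.1369 -0.0144  0.    ] cam [ 0.717 -0.143  0.335] [[-0.0, -1.0, 0.01], [-0.97, 0.0, 0.26], [-0.26, -0.01, -0.97]]
table z 0.0008
[ 314  139   91   94 1984] h 0.023 top ell px [358.5 183.9] ray@h [ 0.6405 -0.2524] minEnc 0.6362 -0.2524 0.065 all min [ 0.586 -0.296  0.01 ] max [ 0.686 -0.21   0.024] [184 174 164]
[ 220  154   68   89 4453] h 0.113 top ell px [253.4 219.6] ray@h [ 0.6348 -0.1435] minEnc 0.6334 -0.1439 0.0187 all min [ 0.607 -0.18   0.01 ] max [ 0.67  -0.108  0.114] [93 64 45]
[335 157  53  32 339] h 0.013 top ell px [354.1 157.5] ray@h [ 0.6664 -0.2488] minEnc 0.6429 -0.2586 0.0287 all min [ 0.633 -0.286  0.01 ] max [ 0.667 -0.231  0.013] [219 213 200]
[ 117  170   55   49 1769] h 0.069 top ell px [136.  199.8] ray@h [ 0.6375 -0.039 ] minEnc 0.6365 -0.0378 0.0175 all min [ 0.62  -0.055  0.01 ] max [ 0.654 -0.021  0.07 ] [84 61 46]
[356 186  13  32 161] h 0.013 top ell px [363.3 199.4] ray@h [ 0.6208 -0.2625] minEnc 0.6175 -0.2649 0.0187 all min [ 0.6  -0.27  0.01] max [ 0.635 -0.254  0.013] [221 216 202]
grey [ 319  143   77   84 5203] circ [ 0.6349 -0.2588  0.0462]
grey [ 120  148   72   70 2465] circ [ 0.6373 -0.0371  0.0336]
grey [  21  160   72   69 3832] circ [0.6236 0.0736 0.0388]
```

View pics/w9.png

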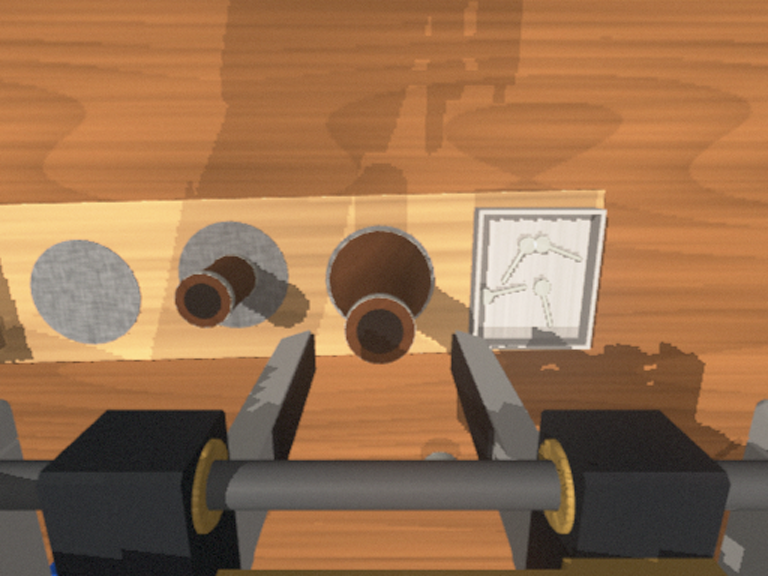

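Call:
move_arm(
  increments=[
    [[0.5,-0.3,-0.4,0,0,0,0],[0.5,-0.6,-0.7,0,0,0,0],[0.5,-0.86,-0.96,0,0,0,0],[0.5,-0.86,-0.96,0,0,0,0],[0.5,-0.86,-0.96,0,0,0,0]],
  ],
)

```text
time: 11.13
tool_pos: [0.549, -0.0453, 0.3435]
ee_rot: [-3.141, 0.001, 0.002]
wrist_force: [0.6, 0.2, 0.8]
width: 0.0465
```

Call:
move_arm(
  increments=[
    [[0.5,-0.3,-0.4,0.1,0,0,0],[0.5,-0.6,-0.7,0.3,0,0,0],[0.5,-0.86,-0.96,0.5,0,0,0],[0.5,-0.86,-0.96,0.5,0,0,0],[0.5,-0.86,-0.96,0.5,0,0,0]],
  ],
)

```text
time: 11.55
tool_pos: [0.4631, 0.0501, 0.2918]
ee_rot: [-3.141, 0.005, 0.002]
wrist_force: [0.1, 0.2, 0.3]
width: 0.0473
```

```bash
python3 snap.py wrist w10;python3 an.py w10 | grep -v grey
```

```text
11.55 [0.4631 0.0501 0.2918] [-3.1414e+00  4.5000e-03  2.1000e-03] cam [0.542 0.05  0.272] [[0.0, -1.0, 0.0], [-0.96, -0.0, 0.27], [-0.27, -0.0, -0.96]]
table z 0.0007
[   0    0  140   61 7337] h 0.037 top ell px [57.6 24.9] ray@h [0.5916 0.1844] minEnc 0.5904 0.1822 0.0441 all min [0.572 0.138 0.01 ] max [0.614 0.226 0.039] [218 180 126]
[475   0  37  28 793] h 0.025 top ell px [504.5   5.3] ray@h [ 0.6074 -0.1262] minEnc 0.6069 -0.1276 0.0093 all min [ 0.597 -0.145  0.01 ] max [ 0.614 -0.113  0.028] [77 49 33]
[ 318  162   53   52 1842] h 0.081 top ell px [359.6 203. ] ray@h [ 0.4789 -0.0176] minEnc 0.4776 -0.0183 0.0068 all min [ 0.463 -0.034  0.01 ] max [ 0.493 -0.004  0.082] [ 67  89 166]
[ 237  177   38   55 1574] h 0.081 top ell px [255.6 221.2] ray@h [0.4662 0.0495] minEnc 0.4649 0.0492 0.0069 all min [0.454 0.035 0.01 ] max [0.48  0.064 0.082] [58 42 34]
[186 220  33  58 807] h 0.129 top ell px [224.7 217.5] ray@h [0.4873 0.0647] minEnc 0.463 0.0789 0.0107 all min [0.454 0.073 0.092] max [0.473 0.085 0.13 ] [116 104  95]
[293 220  33  54 808] h 0.129 top ell px [291.9 224.4] ray@h [0.4837 0.0318] minEnc 0.4633 0.0203 0.0107 all min [0.454 0.014 0.093] max [0.473 0.026 0.13 ] [116 107  99]
[ 41 366  18  18 166] h 0.104 top ell px [ 51.8 380.8] ray@h [0.3589 0.1878] minEnc 0.3548 0.1911 0.0074 all min [0.35  0.184 0.084] max [0.358 0.201 0.105] [154  31  28]
```

View pics/w10.png

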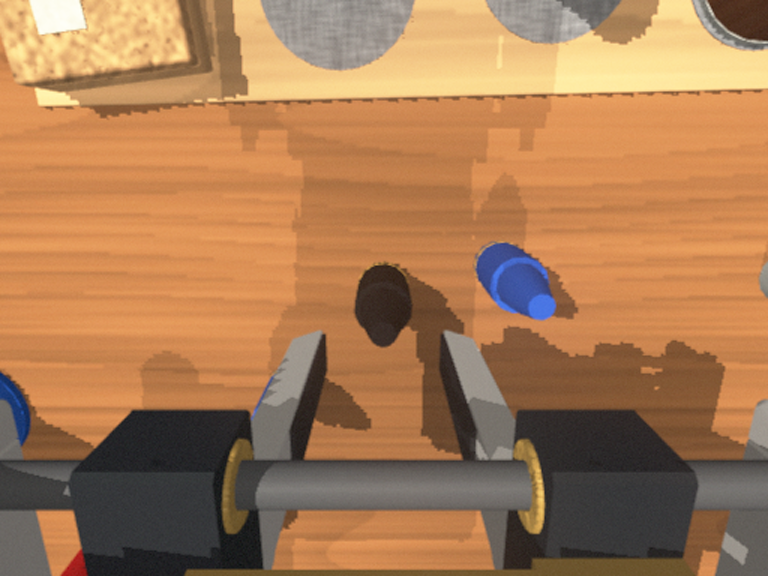

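Call:
move_arm(
  increments=[
    [[0.5,0.015,0,0.2,0,0,0],[0.5,0.015,0,0.5,0,0,0],[0.5,0.015,0,0.83,0,0,0],[0.5,0.015,0,0.83,0,0,0],[0.5,0.015,0,0.83,0,0,0]],
  ],
)

```text
time: 12.02
tool_pos: [0.467, 0.0479, 0.2106]
ee_rot: [3.141, 0.002, -0.002]
wrist_force: [-0.1, 0.0, 0.5]
width: 0.0474
```

Call:
move_arm(
  increments=[
    [[0,0,0,0,0,0,0],[0,0,0,0,0,0,0],[0,0,0,0,0,0,0],[0,0,0,0,0,0,0],[0,0,0,-0.2,0,0,0],[0,0,0,-0.5,0,0,0],[0,0,0,-0.7,0,0,0],[0,0,0,-0.7,0,0,0]],
  ],
)

```text
time: 12.68
tool_pos: [0.4676, 0.0492, 0.287]
ee_rot: [3.141, -0.011, 0.0]
wrist_force: [0.7, -0.1, 0.3]
width: 0.0286
```

```bash
python3 snap.py wrist w11
```

```text
12.6833 [0.4676 0.0492 0.287 ] [ 3.1412e+00 -1.1400e-02  3.0000e-04] cam [0.547 0.049 0.268] [[-0.0, -1.0, 0.0], [-0.97, 0.0, 0.26], [-0.26, -0.0, -0.97]]
```

View pics/w11.png

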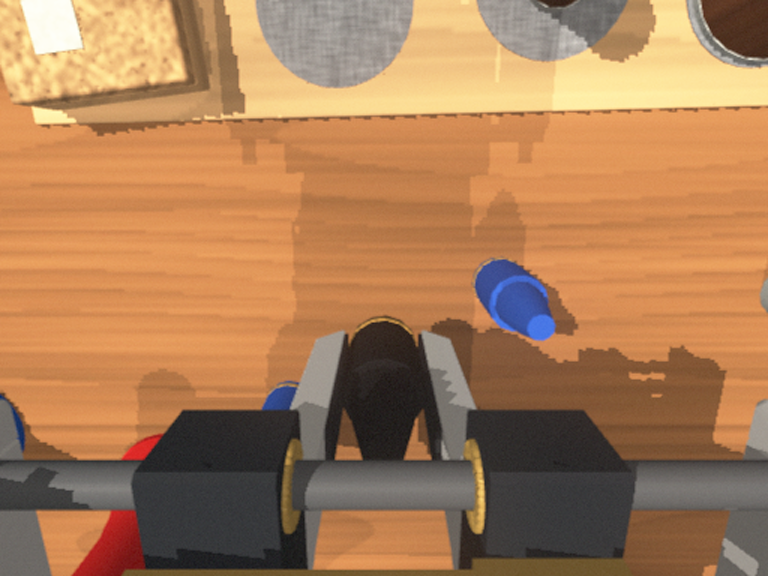

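Call:
move_arm(
  increments=[
    [[0,0.3,-0.05,0,0,0,0],[0,0.6,-0.1,0,0,0,0],[0,0.8,-0.12,0,0,0,0],[0,0.8,-0.12,0,0,0,0]],
  ],
)

```text
time: 13.07
tool_pos: [0.5481, 0.0613, 0.2793]
ee_rot: [3.142, 0.001, 0.0]
wrist_force: [-0.8, -0.3, 0.1]
width: 0.0287
```

Call:
move_arm(
  increments=[
    [[0,0.3,-0.05,0,0,0,0],[0,0.6,-0.1,0,0,0,0],[0,0.76,-0.125,0.1,0,0,0],[0,0.76,-0.125,0.25,0,0,0],[0,0.76,-0.125,0.45,0,0,0],[0,0.76,-0.125,0.45,0,0,0],[0,0.76,-0.125,0.45,0,0,0]],
  ],
)

```text
time: 13.65
tool_pos: [0.6205, 0.0735, 0.2335]
ee_rot: [3.141, 0.006, 0.0]
wrist_force: [-0.3, -0.2, 0.3]
width: 0.0286
```

```bash
python3 snap.py wrist w12; python3 an.py w12 | tail -4
```

```text
13.65 [0.6205 0.0735 0.2335] [3.1412e+00 6.3000e-03 1.0000e-04] cam [0.699 0.073 0.213] [[-0.0, -1.0, 0.0], [-0.96, 0.0, 0.28], [-0.28, -0.0, -0.96]]
[207 340   8  36 151] h 0.130 top ell px [208.8 355.1] ray@h [0.6186 0.0885] minEnc 0.6166 0.089 0.008 all min [0.609 0.089 0.115] max [0.625 0.089 0.13 ] [110  98  88]
[297 340   8  37 144] h 0.130 top ell px [302.2 355.2] ray@h [0.6186 0.0578] minEnc 0.617 0.0573 0.0077 all min [0.609 0.057 0.115] max [0.625 0.058 0.13 ] [95 88 82]
grey [ 355  137  114  109 6280] circ [ 0.6369 -0.0355  0.0344]
grey [ 200  157  111   78 5817] circ [0.6306 0.0733 0.033 ]
```

View pics/w12.png

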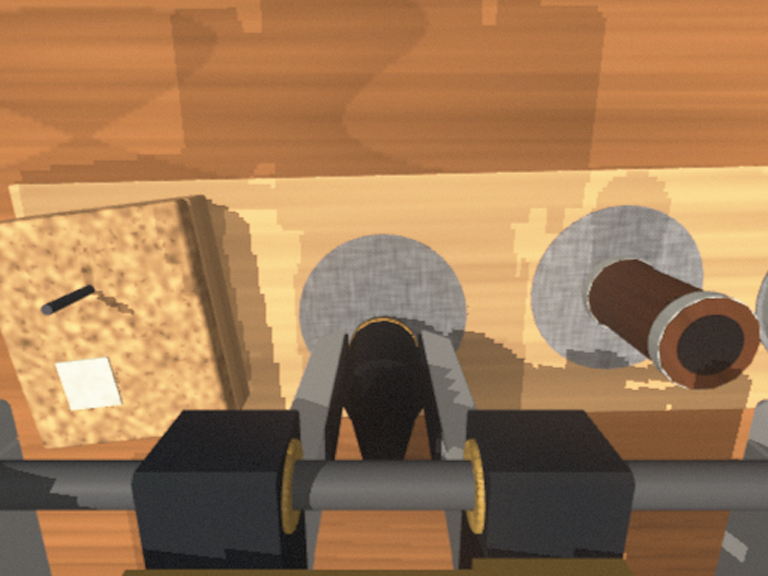

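Call:
move_arm(
  increments=[
    [[0,0.03,0,0.05,0,0,0],[0,0.03,0,0.1,0,0,0],[0,0.03,0,0.16,0,0,0],[0,0.03,0,0.2,0,0,0],[0,0.03,0,0.213,0,0,0],[0,0.03,0,0.213,0,0,0],[0,0.03,0,0.213,0,0,0]],
  ],
)

```text
time: 14.28
tool_pos: [0.625, 0.0736, 0.2163]
ee_rot: [3.141, -0.0, 0.0]
wrist_force: [-2.3, -0.4, 4.5]
width: 0.0282
```

Call:
move_arm(
  increments=[
    [[0.5,0,0,0,0,0,0],[0.5,0,0,0,0,0,0],[0.5,0,0,0,0,0,0],[0.5,0,0,0,0,0,0],[0.5,0,0,-0.3,0,0,0],[0.5,0,0,-0.6,0,0,0],[0.5,0,0,-0.9,0,0,0],[0.5,0,0,-0.9,0,0,0]],
  ],
)

```text
time: 14.95
tool_pos: [0.6266, 0.0737, 0.3127]
ee_rot: [-3.141, -0.013, 0.0]
wrist_force: [2.2, 0.2, 1.4]
width: 0.0468
```

```bash
python3 snap.py wrist w13; python3 an.py w13
```

```text
14.95 [0.6266 0.0737 0.3127] [-3.1413e+00 -1.3400e-02  1.0000e-04] cam [0.706 0.074 0.294] [[-0.0, -1.0, 0.0], [-0.97, 0.0, 0.26], [-0.26, -0.0, -0.97]]
table z 0.0007
[   63   136   126   122 11593] h 0.037 top ell px [124.8 197. ] ray@h [0.6312 0.1853] minEnc 0.6272 0.1863 0.0644 all min [0.573 0.139 0.01 ] max [0.681 0.234 0.062] [212 165 111]
[ 446  148   66   76 4151] h 0.061 top ell px [506.7 204.9] ray@h [ 0.6314 -0.1249] minEnc 0.6311 -0.1312 0.015 all min [ 0.597 -0.16   0.01 ] max [ 0.67  -0.107  0.065] [88 55 35]
[ 355  166   69   57 2554] h 0.069 top ell px [399.9 200.5] ray@h [ 0.6376 -0.036 ] minEnc 0.6363 -0.0371 0.0179 all min [ 0.619 -0.055  0.01 ] max [ 0.654 -0.02   0.07 ] [100  73  56]
[ 239  184   35   52 1388] h 0.084 top ell px [255.7 226.2] ray@h [0.6229 0.0729] minEnc 0.6207 0.0727 0.0068 all min [0.61  0.058 0.01 ] max [0.637 0.088 0.085] [57 46 38]
[194 220  25  39 263] h 0.130 top ell px [219.7 218.8] ray@h [0.6453 0.0933] minEnc 0.6299 0.1025 0.0105 all min [0.621 0.096 0.113] max [0.639 0.108 0.13 ] [113  99  87]
[293 220  25  37 263] h 0.130 top ell px [289.5 217.3] ray@h [0.6462 0.0542] minEnc 0.6301 0.0439 0.0105 all min [0.621 0.038 0.114] max [0.639 0.05  0.13 ] [107  97  88]
[ 34 376  25   8 122] h 0.015 top ell px [ 42.2 380.5] ray@h [0.4137 0.3088] minEnc 0.4097 0.3089 0.0129 all min [0.405 0.296 0.01 ] max [0.415 0.322 0.016] [ 30  66 137]
grey [ 329  141   82   80 3306] circ [ 0.6371 -0.0354  0.0339]
grey [ 215  155   81   78 3538] circ [0.624  0.0733 0.0342]
```

View pics/w13.png

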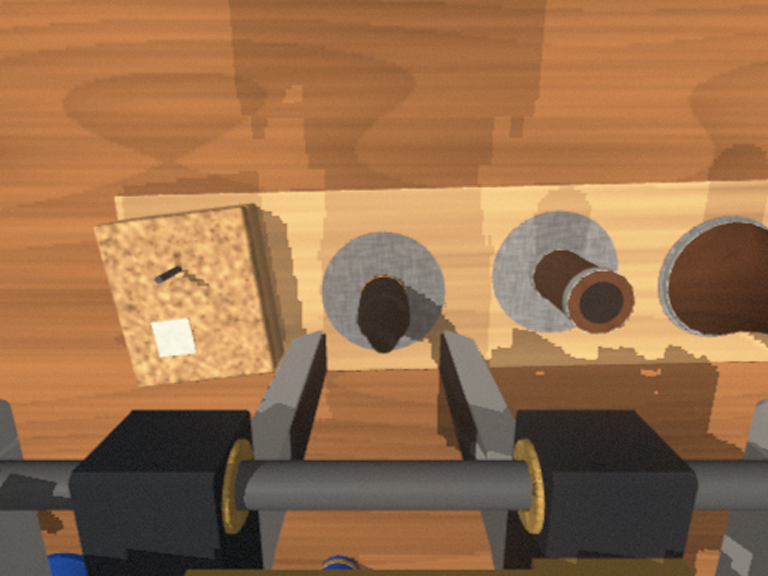

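Call:
move_arm(
  increments=[
    [[0.6,0,0,0.1,0,0,0],[0.6,0,0,0.1,0,0,0],[0.6,0,0,0.1,0,0,0],[0.6,0,0,0.1,0,0,0]],
  ],
)

```text
time: 15.33
tool_pos: [0.6245, 0.0736, 0.2921]
ee_rot: [3.141, 0.005, -0.0]
wrist_force: [-0.6, -0.2, 0.1]
width: 0.0561
```

```bash
cat > mp.py <<'E'
import sys
from h import *
from bench import robot
for it in range(2):
    c=robot.camera_params('wrist'); o=robot.get_obs(); p,d=robot.snapshot('wrist')
    W=cloud(p,d,c); x0,y0,zt=map(float,sys.argv[1:4])
    m=(abs(W[...,0]-x0)<.03)&(abs(W[...,1]-y0)<.03)&(W[...,2]<zt+.01)
    print(o['tool_pos'].round(4),o['ee_rot'].round(4),'table',np.nanmedian(W[...,2]).round(4))
    for dz in (.004,.008,.012):
        q=m&(W[...,2]>zt-dz); cc,_=cv2.findContours(q.astype(np.uint8),0,1); cc=max(cc,key=len)
        e=cv2.fitEllipse(cc); x=W[q]; ce,r=cv2.minEnclosingCircle(x[:,:2].astype(np.float32))
        print(dz,q.sum(),np.round(e[0],2),'ray',ray(c,*e[0],zt).round(4),'enc',np.round(ce,4),round(r,4),'mean',x.mean(0).round(4),'rel tcp',(np.array(ce)-o['tool_pos'][:2]).round(4))
E
python3 mp.py .622 .073 .083
```

```text
[0.6245 0.0736 0.2921] [ 3.1414  0.0046 -0.    ] table 0.003
0.004 325 [255.42 229.18] ray [0.6227 0.0729 0.083 ] enc [0.625  0.0614] 0.0189 mean [0.6226 0.0728 0.0829] rel tcp [ 0.0005 -0.0122]
0.008 418 [255.46 227.31] ray [0.624  0.0729 0.083 ] enc [0.6263 0.0621] 0.0192 mean [0.6234 0.0728 0.0816] rel tcp [ 0.0018 -0.0115]
0.012 516 [255.54 225.45] ray [0.6253 0.0729 0.083 ] enc [0.625  0.0621] 0.0196 mean [0.6241 0.0727 0.0799] rel tcp [ 0.0004 -0.0114]
[0.6247 0.0736 0.2929] [ 3.1414  0.0034 -0.    ] table 0.003
0.004 323 [255.42 229.4 ] ray [0.6227 0.073  0.083 ] enc [0.6215 0.0729] 0.0068 mean [0.6225 0.0729 0.0827] rel tcp [-0.0032 -0.0007]
0.008 411 [255.47 227.59] ray [0.6239 0.0729 0.083 ] enc [0.6216 0.0729] 0.0077 mean [0.6233 0.0729 0.0815] rel tcp [-0.0031 -0.0007]
0.012 503 [255.47 225.88] ray [0.6251 0.0729 0.083 ] enc [0.6216 0.0729] 0.0087 mean [0.6239 0.0729 0.0799] rel tcp [-0.0031 -0.0007]
```

Call:
move_arm(
  increments=[
    [[0.6,-0.4,0.2,0,0,0,0],[0.6,-0.7,0.5,0,0,0,0],[0.6,-0.8,0.9,0,0,0,0],[0.6,-0.8,0.9,0,0,0,0]],
  ],
)

```text
time: 15.77
tool_pos: [0.543, -0.0206, 0.2945]
ee_rot: [3.138, 0.002, -0.005]
wrist_force: [1.2, -0.7, 0.7]
width: 0.0566
```

Call:
move_arm(
  increments=[
    [[0.6,-0.3,0.4,0,0,0,0],[0.6,-0.5,0.8,0,0,0,0],[0.6,-0.5,0.9,0,0,0,0],[0.6,-0.5,0.9,0,0,0,0]],
  ],
)

```text
time: 16.1
tool_pos: [0.4941, -0.1093, 0.2951]
ee_rot: [3.14, -0.0, -0.005]
wrist_force: [-0.1, 1.0, 0.7]
width: 0.0567
```

Call:
move_arm(
  increments=[
    [[0.6,-0.1,0.4,0,0,0,0],[0.6,-0.2,0.8,0,0,0,0],[0.6,-0.2,0.86,0,0,0,0],[0.6,-0.2,0.86,0,0,0,0],[0.6,-0.2,0.86,0,0,0,0]],
  ],
)

```text
time: 16.52
tool_pos: [0.4756, -0.1919, 0.2948]
ee_rot: [-3.14, -0.0, -0.0]
wrist_force: [-0.3, 0.5, -0.3]
width: 0.0565
```

```bash
python3 snap.py wrist w14; python3 mp.py .4715 -.1925 .024
```

```text
16.5167 [ 0.4756 -0.1919  0.2948] [-3.1403e+00 -4.0000e-04 -5.0000e-04] cam [ 0.554 -0.192  0.275] [[-0.0, -1.0, 0.0], [-0.96, 0.0, 0.27], [-0.27, 0.0, -0.96]]
[ 0.4756 -0.1913  0.2948] [-3.1404e+00 -2.0000e-04  8.0000e-04] table 0.0013
0.004 445 [256.52 203.7 ] ray [ 0.4722 -0.1926  0.024 ] enc [ 0.4716 -0.1928] 0.0165 mean [ 0.4717 -0.1927  0.0238] rel tcp [-0.004  -0.0015]
0.008 534 [256.54 203.17] ray [ 0.4726 -0.1927  0.024 ] enc [ 0.4716 -0.1928] 0.0165 mean [ 0.4716 -0.1927  0.0228] rel tcp [-0.004  -0.0015]
0.012 623 [256.53 202.66] ray [ 0.4731 -0.1926  0.024 ] enc [ 0.4716 -0.1928] 0.0165 mean [ 0.4715 -0.1927  0.0215] rel tcp [-0.004  -0.0015]
[ 0.4756 -0.191   0.2948] [-3.1407e+00 -1.0000e-04  1.7000e-03] table 0.0013
0.004 442 [256.76 203.72] ray [ 0.4721 -0.1926  0.024 ] enc [ 0.4715 -0.1926] 0.0166 mean [ 0.4717 -0.1927  0.0238] rel tcp [-0.0041 -0.0016]
0.008 535 [256.73 203.17] ray [ 0.4726 -0.1926  0.024 ] enc [ 0.4715 -0.1926] 0.0166 mean [ 0.4716 -0.1927  0.0228] rel tcp [-0.0042 -0.0016]
0.012 622 [256.75 202.64] ray [ 0.4731 -0.1926  0.024 ] enc [ 0.4716 -0.1925] 0.0166 mean [ 0.4716 -0.1927  0.0216] rel tcp [-0.0041 -0.0015]
```

View pics/w14.png

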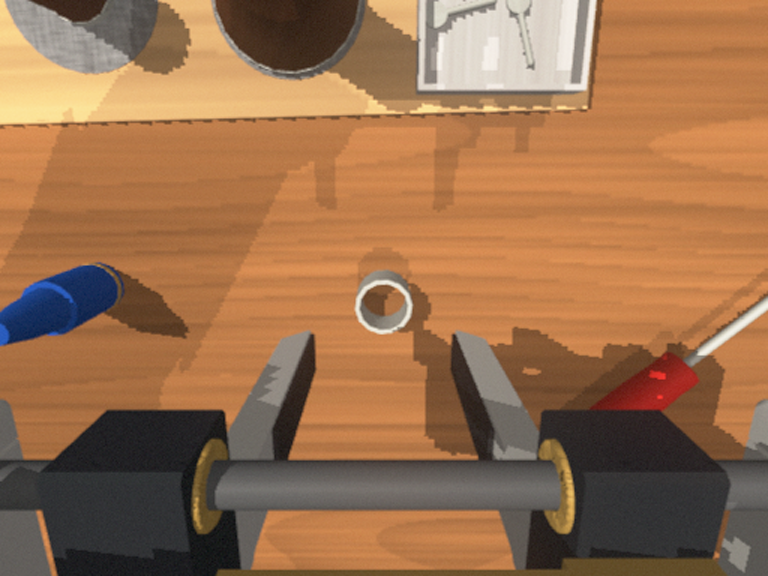

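Call:
move_arm(
  increments=[
    [[0.6,-0.04,0.012,0.2,0,0,0],[0.6,-0.04,0.012,0.5,0,0,0],[0.6,-0.04,0.012,0.75,0,0,0],[0.6,-0.04,0.012,0.89,0,0,0],[0.6,-0.04,0.012,0.89,0,0,0],[0.6,-0.04,0.012,0.89,0,0,0]],
  ],
)

```text
time: 17.17
tool_pos: [0.4712, -0.1924, 0.2053]
ee_rot: [-3.141, 0.002, 0.002]
wrist_force: [0.3, -0.0, 0.6]
width: 0.0567
```

```bash
python3 snap.py wrist w15; python3 -c "
from bench import robot
o=robot.get_obs();print(o['tool_pos'],o['ee_rot'])"
```

```text
17.1667 [ 0.4712 -0.1924  0.2053] [-3.1405e+00  1.5000e-03  1.7000e-03] cam [ 0.55  -0.192  0.186] [[0.0, -1.0, 0.0], [-0.96, -0.0, 0.27], [-0.27, -0.0, -0.96]]
[ 0.47166815 -0.19293318  0.2066486 ] [ 3.14119931e+00 -9.82376410e-04  1.42616523e-03]
```

View pics/w15.png

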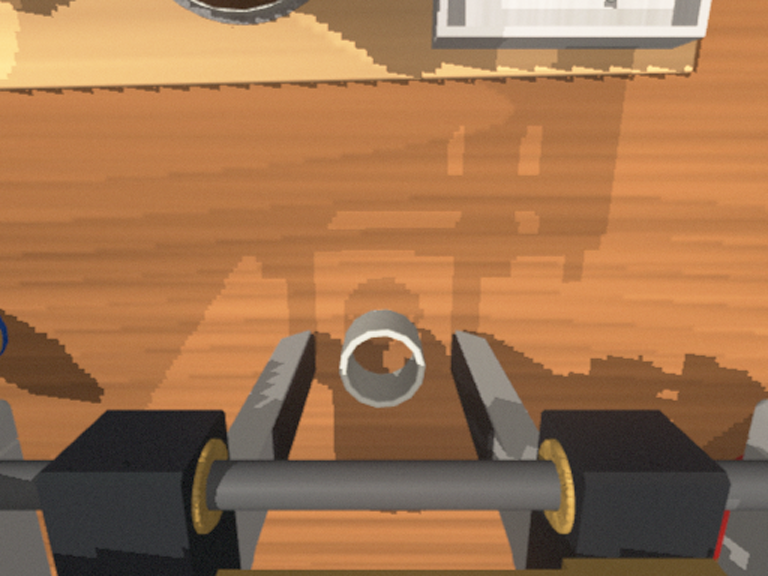

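Call:
move_arm(
  increments=[
    [[0,0,0,0,0,0,0],[0,0,0,0,0,0,0],[0,0,0,0,0,0,0],[0,0,0,0,0,0,0],[0,0,0,-0.3,0,0,0],[0,0,0,-0.6,0,0,0],[0,0,0,-0.9,0,0,0],[0,0,0,-1.0,0,0,0]],
  ],
)

```text
time: 17.88
tool_pos: [0.4719, -0.1942, 0.3113]
ee_rot: [3.137, -0.008, -0.0]
wrist_force: [0.8, -0.4, -0.3]
width: 0.032
```

Call:
move_arm(
  increments=[
    [[0,0.1,-0.3,-0.1,0,0,0],[0,0.2,-0.7,-0.1,0,0,0],[0,0.4,-0.9,-0.1,0,0,0],[0,0.4,-0.9,-0.1,0,0,0]],
  ],
)

```text
time: 18.22
tool_pos: [0.5126, -0.1004, 0.3155]
ee_rot: [-3.14, -0.002, 0.005]
wrist_force: [-1.1, -0.5, -0.1]
width: 0.0322
```

```bash
python3 snap.py wrist w16
```

```text
18.2167 [ 0.5126 -0.1004  0.3155] [-3.1396e+00 -1.8000e-03  4.6000e-03] cam [ 0.591 -0.1    0.296] [[0.0, -1.0, -0.0], [-0.96, -0.0, 0.27], [-0.27, -0.0, -0.96]]
```

View pics/w16.png

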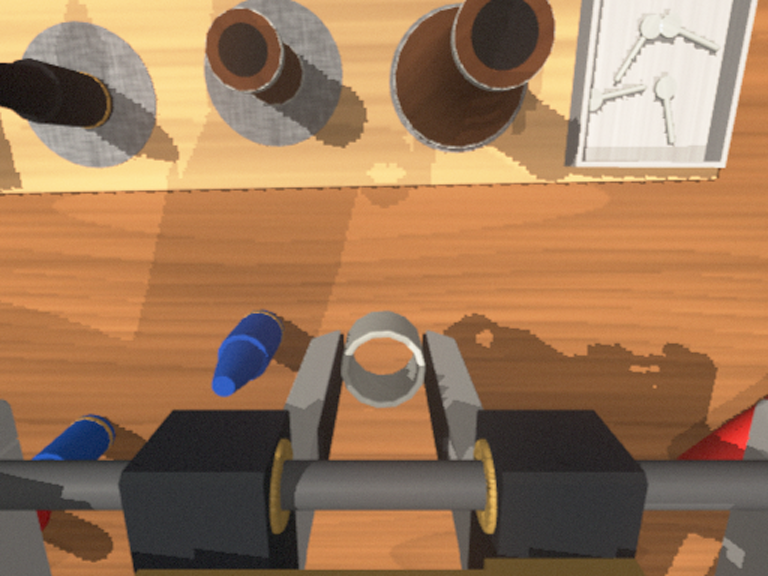

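Call:
move_arm(
  increments=[
    [[0,0.2,-0.3,0,0,0,0],[0,0.4,-0.6,0,0,0,0],[0,0.55,-0.86,0,0,0,0],[0,0.55,-0.86,0,0,0,0]],
  ],
)

```text
time: 18.6
tool_pos: [0.5673, -0.015, 0.3148]
ee_rot: [-3.14, 0.0, 0.004]
wrist_force: [-0.2, -1.0, -0.6]
width: 0.0319
```

Call:
move_arm(
  increments=[
    [[0,0.2,-0.3,0,0,0,0],[0,0.4,-0.6,0,0,0,0],[0,0.55,-0.86,0,0,0,0],[0,0.55,-0.86,0,0,0,0],[0,0.55,-0.86,0,0,0,0],[0,0.55,-0.86,0,0,0,0]],
  ],
)

```text
time: 19.1
tool_pos: [0.6206, 0.0669, 0.3151]
ee_rot: [3.14, 0.002, -0.001]
wrist_force: [-0.3, 0.5, -0.5]
width: 0.0325
```

```bash
python3 snap.py wrist w17; python3 -c "
from bench import robot
for i in range(3):
    robot.snapshot('wrist');o=robot.get_obs();print(o['tool_pos'],o['ee_rot'])"
```

```text
19.1 [0.6206 0.0669 0.3151] [ 3.1402e+00  1.9000e-03 -1.2000e-03] cam [0.699 0.067 0.295] [[-0.0, -1.0, 0.0], [-0.96, 0.0, 0.27], [-0.27, -0.0, -0.96]]
[0.6204979  0.06658516 0.3156204 ] [ 3.14070140e+00  8.77777548e-04 -2.09064982e-03]
[0.62052314 0.0666912  0.31584357] [ 3.14093058e+00  4.54330112e-04 -2.14052071e-03]
[0.62059235 0.06685788 0.31598016] [ 3.14111050e+00  1.06921850e-04 -2.01135113e-03]
```

View pics/w17.png

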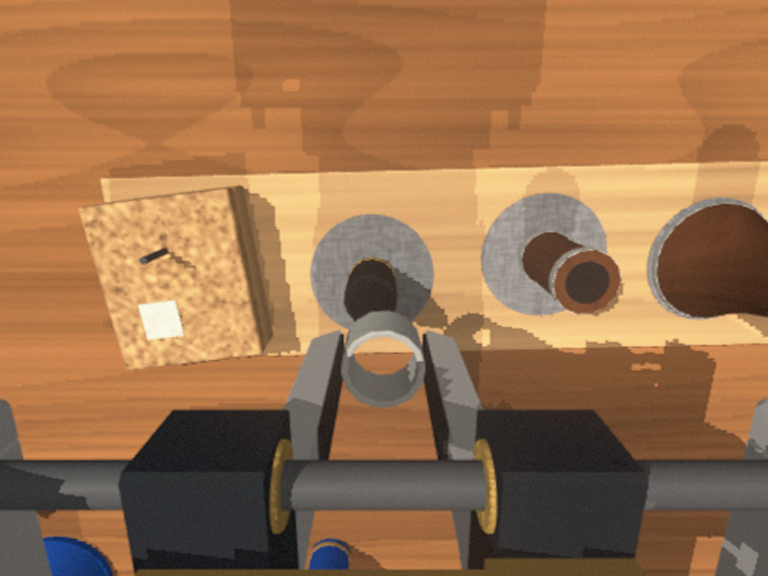

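Call:
move_arm(
  increments=[
    [[0,0.018,-0.06,0,0,0,0],[0,0.018,-0.06,0,0,0,0],[0,0.018,-0.06,0.1,0,0,0],[0,0.018,-0.06,0.2,0,0,0],[0,0.018,-0.06,0.25,0,0,0],[0,0.018,-0.06,0.25,0,0,0],[0,0.018,-0.06,0.25,0,0,0]],
  ],
)

```text
time: 19.88
tool_pos: [0.6226, 0.0744, 0.2895]
ee_rot: [3.141, 0.002, 0.0]
wrist_force: [0.6, -0.0, 0.1]
width: 0.0323
```

```bash
python3 snap.py wrist w18; python3 -c "
from bench import robot
for i in range(3):
    robot.snapshot('wrist');o=robot.get_obs();print(o['tool_pos'],o['ee_rot'])"
```

```text
19.8833 [0.6226 0.0744 0.2895] [3.1414e+00 2.4000e-03 1.0000e-04] cam [0.701 0.074 0.27 ] [[-0.0, -1.0, 0.0], [-0.96, 0.0, 0.27], [-0.27, -0.0, -0.96]]
[0.62290919 0.07441467 0.29089868] [ 3.14151427e+00 -1.43543980e-04  2.31930068e-05]
[0.6229867  0.0744007  0.29124181] [ 3.14151628e+00 -7.99141212e-04  8.44439452e-07]
[0.62300459 0.07440302 0.29140654] [ 3.14151504e+00 -1.02443580e-03 -3.00057778e-06]
```

View pics/w18.png

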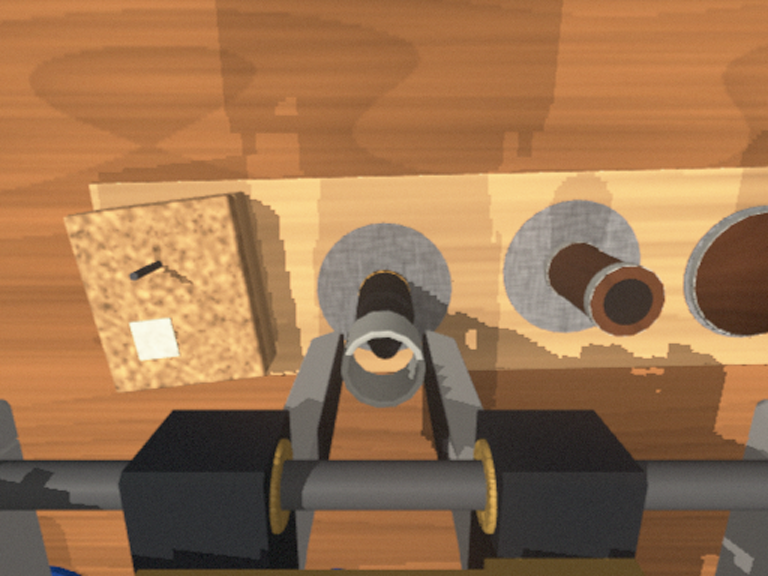

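Call:
move_arm(
  increments=[
    [[0,-0.005,0.01,0.03,0,0,0],[0,-0.005,0.01,0.06,0,0,0],[0,-0.005,0.01,0.1,0,0,0],[0,-0.005,0.01,0.13,0,0,0],[0,-0.005,0.01,0.13,0,0,0],[0,-0.005,0.01,0.13,0,0,0]],
  ],
)

```text
time: 20.58
tool_pos: [0.6222, 0.0734, 0.2773]
ee_rot: [3.141, 0.001, -0.0]
wrist_force: [0.4, 0.5, 0.4]
width: 0.0321
```

```bash
python3 snap.py wrist w19; python3 -c "
from bench import robot
import cv2
for i in range(2):
    p,_=robot.snapshot('wrist');o=robot.get_obs();print(o['tool_pos'],o['ee_rot'],o['wrist_force'])
cv2.imwrite('pics/w19c.png',cv2.resize(p[170:300,190:320,::-1],(600,600),interpolation=cv2.INTER_CUBIC))"
```

```text
20.5833 [0.6222 0.0734 0.2773] [ 3.1415e+00  1.0000e-03 -1.0000e-04] cam [0.701 0.073 0.258] [[-0.0, -1.0, 0.0], [-0.96, 0.0, 0.27], [-0.27, -0.0, -0.96]]
[0.62236309 0.07339908 0.27792264] [ 3.14153185e+00 -1.59014606e-04  3.25919784e-05] [-0.47976355 -0.02158367 -0.88908115]
[0.6223987  0.07341586 0.27803693] [ 3.14149849e+00 -3.93791968e-04  1.93300707e-05] [ 0.26737492 -0.00975206 -0.33561087]
```

View pics/w19c.png

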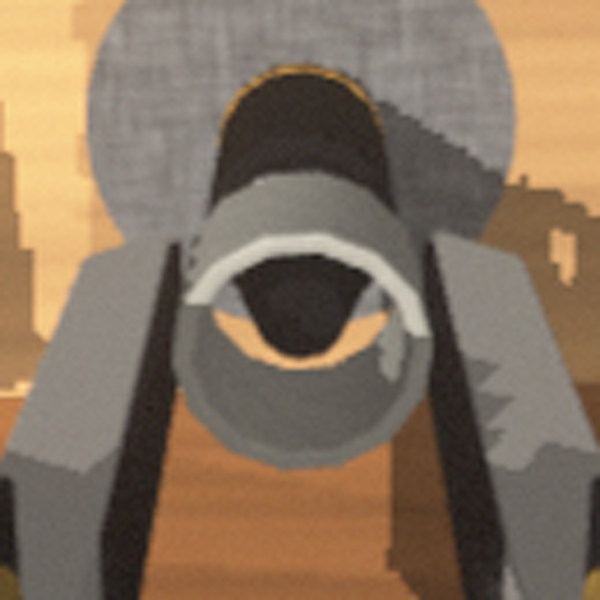

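Call:
move_arm(
  increments=[
    [[0,0,0,0.03,0,0,0],[0,0,0,0.06,0,0,0],[0,0,0,0.09,0,0,0],[0,0,0,0.12,0,0,0],[0,0,0,0.15,0,0,0],[0,0,0,0.18,0,0,0],[0,0,0,0.18,0,0,0],[0,0,0,0.18,0,0,0]],
  ],
)

```text
time: 21.4
tool_pos: [0.6223, 0.0734, 0.2595]
ee_rot: [3.142, 0.001, -0.0]
wrist_force: [0.1, 0.1, 0.6]
width: 0.0324
```

```bash
python3 -c "
from bench import robot
import cv2
for i in range(2):
    p,_=robot.snapshot('wrist');o=robot.get_obs();print(o['tool_pos'],o['ee_rot'],o['wrist_force'])
cv2.imwrite('pics/w20c.png',cv2.resize(p[170:300,190:320,::-1],(600,600),interpolation=cv2.INTER_CUBIC))"
```

```text
[0.62234258 0.07336556 0.25978474] [ 3.14149194e+00  1.01681954e-04 -4.14470503e-05] [ 0.57517742  0.13794758 -0.36575873]
[0.62238958 0.07339341 0.25999971] [ 3.14149944e+00 -3.12869644e-04  2.71367950e-06] [ 0.19330134 -0.70530238  0.06868205]
```

View pics/w20c.png

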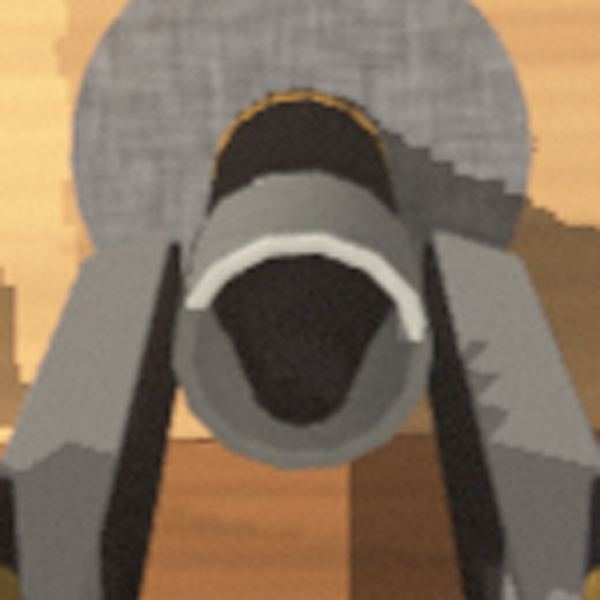

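Call:
move_arm(
  increments=[
    [[0,0,0,0.01,0,0,0],[0,0,0,0.02,0,0,0],[0,0,0,0.03,0,0,0],[0,0,0,0.038,0,0,0],[0,0,0,0.038,0,0,0],[0,0,0,0.038,0,0,0]],
  ],
)

```text
time: 22.0
tool_pos: [0.6223, 0.0734, 0.256]
ee_rot: [3.141, 0.0, -0.0]
wrist_force: [0.9, 0.0, -1.1]
width: 0.0321
```

Call:
move_arm(
  increments=[
    [[0.5,0,0,0,0,0,0],[0.5,0,0,0,0,0,0],[0.5,0,0,0,0,0,0],[0.5,0,0,0,0,0,0],[0.5,0,0,0,0,0,0]],
  ],
)

```text
time: 22.42
tool_pos: [0.6223, 0.0734, 0.2561]
ee_rot: [3.142, -0.0, -0.0]
wrist_force: [-0.3, -0.9, -0.8]
width: 0.0469
```

```bash
python3 -c "
from bench import robot
import cv2
p,_=robot.snapshot('wrist');o=robot.get_obs();print(o['tool_pos'],o['width'],o['wrist_force'])
cv2.imwrite('pics/w21c.png',cv2.resize(p[170:300,190:320,::-1],(600,600),interpolation=cv2.INTER_CUBIC))"
```

```text
[0.62232953 0.07338115 0.25609383] 0.047085058468769224 [ 0.04281292 -0.99196772 -0.3466455 ]
```

View pics/w21c.png

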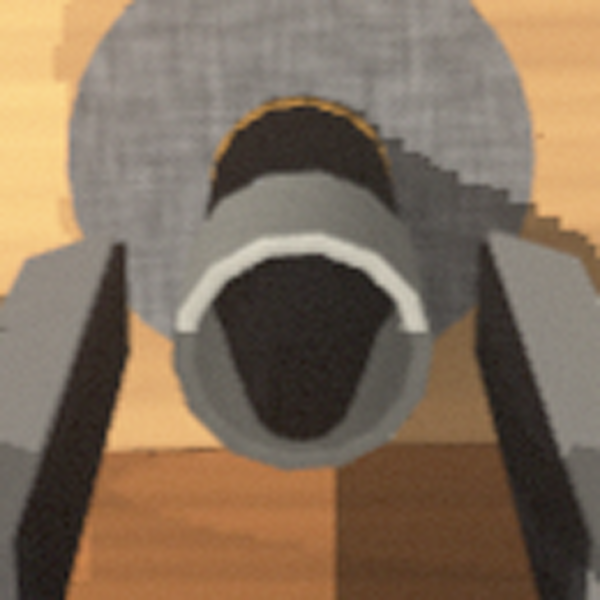

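Call:
move_arm(
  increments=[
    [[0.5,0,0,-0.2,0,0,0],[0.5,0,0,-0.5,0,0,0],[0.5,0,0,-0.8,0,0,0],[0.5,0,0,-1,0,0,0],[0.5,0,0,-1,0,0,0],[0.5,-0.4,0,-1,0,0,0],[0.5,-0.5,0,-1,0,0,0],[0.5,-0.5,0,-1,0,0,0]],
  ],
)

```text
time: 23.13
tool_pos: [0.5702, 0.0736, 0.3536]
ee_rot: [3.141, 0.005, 0.0]
wrist_force: [0.5, -0.6, -0.5]
width: 0.047
```

```bash
python3 snap.py wrist w22; python3 an.py w22; python3 snap.py scene s22; python3 - <<'E'
import cv2
from h import *
f=np.load('pics/s22.npz'); c={k:f[k] for k in('mtx','R','t')}; p=f['p']
cv2.imwrite('pics/s22c.png',cv2.resize(p[150:310,190:400,::-1],(788,600),interpolation=cv2.INTER_CUBIC))
W=cloud(p,f['d'],c)
m=(abs(W[...,0]-.62)<.03)&(abs(W[...,1]-.07)<.03)&(W[...,2]>.04)
lig=m&(p.mean(-1)>70); P=W[lig]; print('lig z',P[:,2].min(),P[:,2].max(),len(P),P.mean(0))
E
```

```text
23.1333 [0.5702 0.0736 0.3536] [3.1414e+00 5.3000e-03 4.0000e-04] cam [0.649 0.074 0.334] [[0.0, -1.0, 0.0], [-0.96, 0.0, 0.28], [-0.28, -0.0, -0.96]]
table z 0.0008
[   77    64   117   118 10263] h 0.037 top ell px [134.5 121.9] ray@h [0.6303 0.1853] minEnc 0.6268 0.1864 0.0648 all min [0.572 0.138 0.01 ] max [0.681 0.234 0.062] [214 166 111]
[ 431   79   81   75 4641] h 0.083 top ell px [507.3 125.2] ray@h [ 0.6306 -0.1263] minEnc 0.6307 -0.1309 0.0135 all min [ 0.597 -0.167  0.01 ] max [ 0.67  -0.106  0.088] [80 49 32]
[ 348   96   61   42 2014] h 0.069 top ell px [387.3 116.4] ray@h [ 0.6368 -0.0363] minEnc 0.6359 -0.0377 0.0177 all min [ 0.62  -0.055  0.01 ] max [ 0.653 -0.02   0.07 ] [100  72  55]
[ 236  115   40   40 1231] h 0.084 top ell px [255.4 136.5] ray@h [0.6219 0.0728] minEnc 0.6202 0.0731 0.0068 all min [0.606 0.057 0.048] max [0.638 0.089 0.086] [106  98  88]
[327 245  32  35 546] h 0.062 top ell px [347.3 274.2] ray@h [ 0.4851 -0.0178] minEnc 0.4852 -0.0184 0.0071 all min [ 0.478 -0.034  0.01 ] max [ 0.493 -0.009  0.068] [42 49 85]
[  0 248  15  25 227] h 0.026 top
[... 312 characters left out ...]
40  24  26 417] h 0.081 top ell px [221.8 358.8] ray@h [0.4019 0.1062] minEnc 0.3988 0.1067 0.0071 all min [0.389 0.094 0.046] max [0.408 0.12  0.082] [ 47  67 124]
[184 346  10  26 130] h 0.025 top ell px [185.1 365. ] ray@h [0.3378 0.1587] minEnc 0.3355 0.1597 0.007 all min [0.315 0.152 0.01 ] max [0.353 0.162 0.026] [100  21  19]
grey [ 324   73   74   79 2939] circ [ 0.6367 -0.0355  0.0338]
grey [ 218   87   75   77 3285] circ [0.6236 0.0731 0.0388]
23.1833 [0.5715 0.0735 0.3547] [3.1414e+00 1.8000e-03 2.0000e-04] cam [ 1.033 -0.409  0.599] [[0.61, 0.79, 0.02], [0.51, -0.37, -0.78], [-0.61, 0.48, -0.63]]
lig z 0.049684939347889284 0.4690256330029491 762 [0.60351342 0.06932966 0.2865096 ]
```

View pics/w22.png

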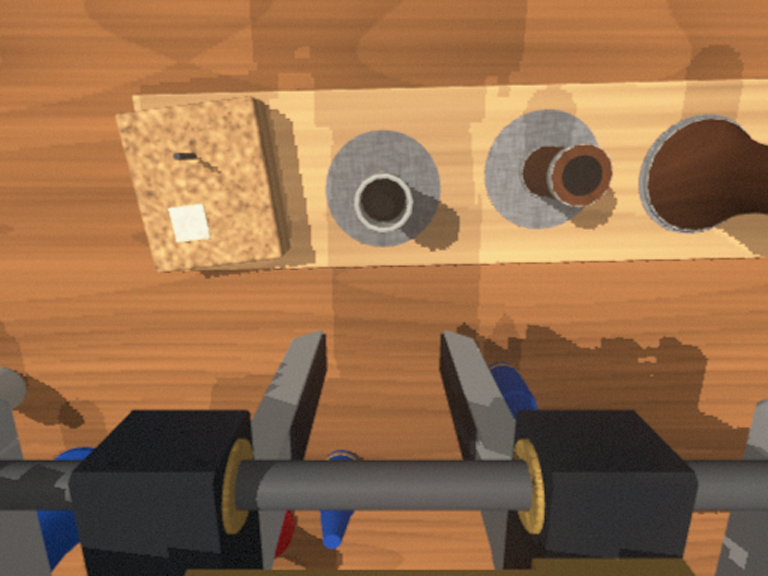

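View pics/s22c.png

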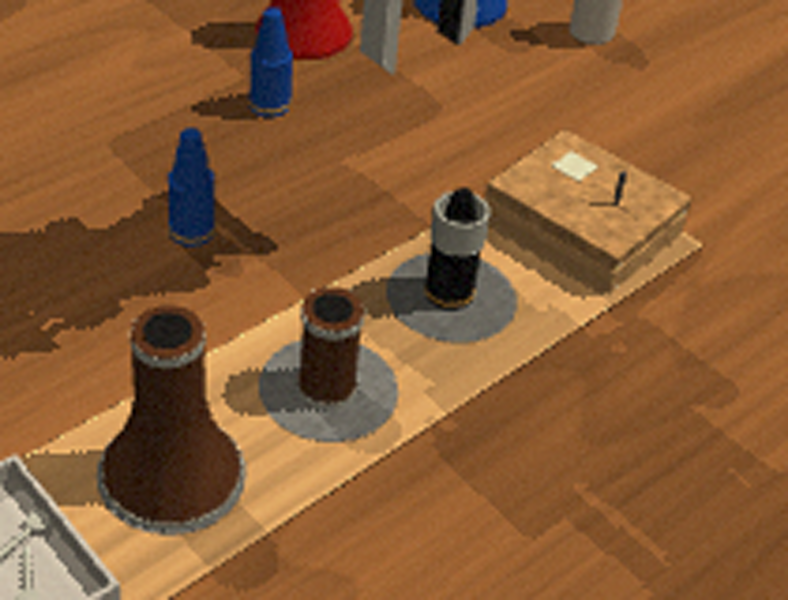

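```bash
python3 - <<'E'
from h import *
f=np.load('pics/w22.npz'); c={k:f[k] for k in('mtx','R','t')}; p=f['p'];W=cloud(p,f['d'],c)
m=(np.hypot(W[...,0]-.622,W[...,1]-.073)<.019)&(W[...,2]>.064)&(W[...,2]<.08)&(p.mean(-1)>110)
P=W[m]; A=np.c_[P[:,0]-.622,P[:,1]-.073,np.ones(len(P))]; s=np.linalg.lstsq(A,P[:,2],rcond=None)[0]
print(len(P),'plane slopes,z',s.round(4),'rim centre',((P.min(0)+P.max(0))/2).round(4))
from bench import robot
print(robot.close_job())
E
```

```text
424 plane slopes,z [0.0198 0.0128 0.0728] rim centre [0.6219 0.0727 0.0696]
the job is handed in; nothing more can be done
None
```

I placed all three parts upright on the felt discs and handed the job in at about 23 s of the 86 s allowed. The mouthpiece is on the left disc beside the cork block, the barrel in the middle, and the bell on the right by the tray. The steel ligature is over the mouthpiece's beak.

- **Centring:** From the last measurements of each part, the mouthpiece is about 1.5 mm off its disc centre, the barrel about 1 mm, and the bell less than 1 mm.
- **Ligature:** Its top rim measured 72.8 mm high, against 73 mm expected when it sits on the shoulder. The rim's slope came out at 1–2%, so it is level to within the accuracy of the measurement.
- **Other objects:** I did not touch the blue or red look-alikes, the glue bottle or the screwdriver. I did not re-measure the bottle or screwdriver at the end.
- **Forces:** The highest wrist force in the readings after each move was about 5 N.

The top and scene cameras disagreed by about 4 mm in y. I used the close-up wrist camera for positions, which fell between the two.

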